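Reload the pill reminder box

ROBOT

A 7-joint arm with a two-finger parallel gripper is mounted at the origin on the work surface. World frame = base frame: x ahead of the robot, y to its left, z up, the work surface at z = 0. Lengths are in m, angles in rad, forces in N, time in s.
With the tool pointing down it reaches from about 0.4 to 0.9 m from the base axis. Payload 5.5 kg.
Tool frame: the origin (TCP) lies between the finger pads; the fingertips stand 8 mm ahead of it and the grasp point (between the pads) lies 11 mm behind it; z points along the fingers, y is the line along which they close (so a half turn about z gives the same grasp; the last joint's range is limited). The gripper opens to 85 mm and grips with 20 to 120 N. Pads are 22 mm wide; open, the fingers measure 114 mm over their backs; the gripper's body (76 mm by 85 mm) begins 54 mm behind the grasp point. The pads swing forward as they close: fully open they stand 13 mm farther back than shut.
Start: joints at [-1.003, 0.501, -0.427, 1.55, 0.221, 1.138, -0.21], TCP at [0.195, 0.62, 0.239] pointing down, gripper open.
Joint ranges: [-2.88, 2.88], [-0.31, 2.03], [-1.54, 1.56], [0.2, 2.42], [-1.41, 4.55], [0.19, 2.02], [-2.57, 2.57]. Speed limits (rad/s): [2.57, 2.57, 3.14, 3.14, 3.14, 3.14, 3.14].

INTERFACE

Orientations are given as a rotation vector (axis times angle).
In Python, from bench import monitor, viewer, close_job gives the robot as it stands.
- The arm moves only by the shell command python3 -m handwheel 'ROWS' [FORCE]. ROWS is text: rows parted by semicolons, each of 7 numbers parted by spaces: the closure, from 0 (fully open) to 1 (shut), then the shift along the tool's x, y, z in m, then the turn, a rotation vector about the tool's x, y, z in rad. In form: jaw dx dy dz rx ry rz; .... A call has 1 to 8 rows; each row is the pose to reach, as a shift and turn from the pose commanded when the call began, along the tool's axes at that moment; what a row does not reach only later rows make up. A row lasts 1/10 s, in which the tool goes at most 50 mm and 8.59 degrees, less where a joint would pass 70% of its speed; a pose out of reach is approached as far as the arm can. A call with a gripper value outside its range is refused whole. The fingers move at their own pace and stop on an object; FORCE is the grip in N (left out, the last holds). Time passes only in rows, so rows that repeat a pose let the fingers close. It gives the time, the measured TCP pose, the force, the opening and the grip force at its end, in the units of the state.
- monitor.sense(): the state, without advancing time (a new reading comes with each control period).
- viewer.capture(name): name is "scene" or "top" or "wrist"; returns a dict with "img" (420x560x3 uint8, red, green, blue), "z_map" (420x560 float32, m along the optical axis (not along the pixel's ray), 0 where there is no reading), "fx", "fy", "cx", "cy" (pixels), "rvec" (rotation vector, rad) and "tvec" (3), from world to camera coordinates, as OpenCV has them. Camera axes: x right, y down, z forward; pixel columns grow to the right and rows downward; lengths in m; the calibration is good to about 2 mm. A picture is of the moment at which its call begins.
- close_job(): hands the job in; it is judged then, once.
The state is a dict: "time": time; "joints": joint angles; "dq": joint speeds; "effort": joint torques, N m; "eef_pos": TCP position; "tool_rot": TCP orientation; "ft_force": force on the tool from outside, world axes, zero at the start; "torque": the same for the moment, N m; "finger_gap": finger opening in m; "grasp_force": force on a finger pad.
Only numpy, scipy, OpenCV 4.12 (cv2) and the standard library are available. Lean on these libraries where they do the work, as an engineer would, in place of code of your own. Each camera call takes 0.05 s, during which the arm holds its last target. There are 200 camera calls.

TASK

Reload the pill reminder box: its red rocker switch must be off (near half down) before you load, so switch it off if you find it on, and take the grey cover off the sockets and hang it astride the bar of the rail. Then, with the switch still off, plug every cartridge on the table upright and fully home into the socket marked by the tag of its own colour, and only when all are in switch the box on (far half down). Do not disturb the beaker, denture pot, bell or teaspoon.

Things in the scene. Friction and masses are not known exactly. Their poses are not given: they have to be found in the camera images.
- reminder: the white pill reminder box, fixed to the table. Origin: centre of its underside on the table; z up, x away from the robot. Deck 126 (x) x 226 (y) mm, 16 mm high; along y in its middle stands a white socket strip 48 (x) x 206 (y) mm whose top is 48 mm above the table, with four sockets in a row 50 mm apart; a ledge at its +y end carries the red rocker switch.
- rocker (a joint): angle of the red rocker switch (slab 60 mm long in the box's x, 22 mm wide, centred at box x 0, y +165 mm): -0.22 = OFF, its near half (towards the robot) is down; +0.22 = ON, its far half (with the white mark) is down. It snaps over to the side that is pressed and stays there; about 2 N on the raised half is enough.
- rocker_on (a point): point on the rocker's top face, 20 mm beyond its middle (far half, white mark): pressed down here it goes ON. About 48 mm above the table when raised, 38 mm when down; the housing under it ends 29 mm above the table. z along the slab's normal.
- rocker_off (a point): point on the rocker's top face, 20 mm nearer than its middle (near half): pressed down here it goes OFF. Same heights.
- cover: the loose grey cover, an upside-down channel that sits astride the socket strip at the start. Origin: centre of the inner (lower) face of its top; z up, y along its length. 64 (x) x 210 (y) mm, walls 4 mm, inside 56 mm wide, its two side walls reach 29 mm below the origin; on top a black grip ridge 12 mm thick (x), 60 mm long (y), from 4 to 30 mm above the origin. 130 g.
- rail_mid (a point): middle of the horizontal steel bar (16 mm thick) of the hanging rail: on the bar's axis, 130 mm above the table; y runs along the bar, z up. 280 mm between the centres of its two 16 mm end posts. Fixed.
- cart_blue: the blue pill cartridge, a loose block plug standing upright on its plug (absent in some starts). Origin: centre of the underside of its white plug foot; weighted foot 28 (x) x 32 (y) mm, 15 mm high, then the blue head 38 (x) x 42 (y) mm from 15 to 40 mm above the origin. A half turn about z makes no difference. 90 g.
- cart_yellow: the yellow pill cartridge, a loose block plug standing upright on its plug (absent in some starts). Origin: centre of the underside of its white plug foot; weighted foot 28 (x) x 32 (y) mm, 15 mm high, then the yellow head 38 (x) x 42 (y) mm from 15 to 40 mm above the origin. A half turn about z makes no difference. 90 g.
- cart_green: the green pill cartridge, a loose block plug standing upright on its plug (absent in some starts). Origin: centre of the underside of its white plug foot; weighted foot 28 (x) x 32 (y) mm, 15 mm high, then the green head 38 (x) x 42 (y) mm from 15 to 40 mm above the origin. A half turn about z makes no difference. 90 g.
- cart_orange: the orange pill cartridge, a loose block plug standing upright on its plug (absent in some starts). Origin: centre of the underside of its white plug foot; weighted foot 28 (x) x 32 (y) mm, 15 mm high, then the orange head 38 (x) x 42 (y) mm from 15 to 40 mm above the origin. A half turn about z makes no difference. 90 g.
- socket_blue (a point): centre of the mouth of the socket for blue, in the strip's top, 48 mm above the table; the flat blue tag (24 x 30 mm) that marks it lies on the deck 45 mm nearer (-x). Hole 31 (x) x 35 (y) mm, 18 mm deep, chamfered; x, y along its sides, z up. Fully home, the cartridge's shoulder rests on the strip, its origin 15 mm below this point. The order of the tags varies.
- socket_yellow (a point): centre of the mouth of the socket for yellow, in the strip's top, 48 mm above the table; the flat yellow tag (24 x 30 mm) that marks it lies on the deck 45 mm nearer (-x). Hole 31 (x) x 35 (y) mm, 18 mm deep, chamfered; x, y along its sides, z up. Fully home, the cartridge's shoulder rests on the strip, its origin 15 mm below this point. The order of the tags varies.
- socket_green (a point): centre of the mouth of the socket for green, in the strip's top, 48 mm above the table; the flat green tag (24 x 30 mm) that marks it lies on the deck 45 mm nearer (-x). Hole 31 (x) x 35 (y) mm, 18 mm deep, chamfered; x, y along its sides, z up. Fully home, the cartridge's shoulder rests on the strip, its origin 15 mm below this point. The order of the tags varies.
- socket_orange (a point): centre of the mouth of the socket for orange, in the strip's top, 48 mm above the table; the flat orange tag (24 x 30 mm) that marks it lies on the deck 45 mm nearer (-x). Hole 31 (x) x 35 (y) mm, 18 mm deep, chamfered; x, y along its sides, z up. Fully home, the cartridge's shoulder rests on the strip, its origin 15 mm below this point. The order of the tags varies.
- beaker: bystander: blue sippy beaker with white spouted lid, 76 mm across, 126 mm tall, origin at the centre of its underside
- pot: bystander: pink denture pot with snap lid, 94 mm across, 60 mm tall, origin at the centre of its underside
- bell: bystander: brass handbell, 64 mm across, 116 mm tall, origin at the centre of its underside
- spoon: bystander: steel teaspoon lying flat, 140 mm long, along its x axis
Things that resemble listed ones, but are neither listed nor needed, are in the scene too. Of the things that look like the cart_yellow, take the one that is farthest to the robot's right at the start. Several things look just like the cart_green: the one meant starts nearest to the robot's base.

How it is judged:
On the way, in this order (a step that is already met when the one before it is completed fails the run):
1. the switch is off and the cover hangs astride the bar of the rail, released (value of joint rocker below -0.15 rad and z of cover in the frame of rail_mid between 0.002 and 0.022 m and x of cover in the frame of rail_mid between -0.024 and 0.024 m and y of cover in the frame of rail_mid between -0.08 and 0.08 m and angle between the y axis of cover and the y axis of rail_mid, either way round below 0.3 rad and angle between cover's own z axis and vertical below 0.5 rad and contact force between the fingers and cover below 0.1 N), for 0.3 s.
2. with the switch still off, every cartridge that is there is fully home in the socket of its colour (value of joint rocker below -0.15 rad and z of cart_blue in the frame of socket_blue below -0.012 m and horizontal distance between cart_blue and socket_blue below 0.005 m and angle between the x axis of cart_blue and the x axis of socket_blue, either way round below 0.12 rad and z of cart_yellow in the frame of socket_yellow below -0.012 m and horizontal distance between cart_yellow and socket_yellow below 0.005 m and angle between the x axis of cart_yellow and the x axis of socket_yellow, either way round below 0.12 rad and z of cart_green in the frame of socket_green below -0.012 m and horizontal distance between cart_green and socket_green below 0.005 m and angle between the x axis of cart_green and the x axis of socket_green, either way round below 0.12 rad and z of cart_orange in the frame of socket_orange below -0.012 m and horizontal distance between cart_orange and socket_orange below 0.005 m and angle between the x axis of cart_orange and the x axis of socket_orange, either way round below 0.12 rad), for 0.2 s.
3. the switch is on, with all cartridges in (value of joint rocker above 0.15 rad and z of cart_blue in the frame of socket_blue below -0.012 m and horizontal distance between cart_blue and socket_blue below 0.005 m and angle between the x axis of cart_blue and the x axis of socket_blue, either way round below 0.12 rad and z of cart_yellow in the frame of socket_yellow below -0.012 m and horizontal distance between cart_yellow and socket_yellow below 0.005 m and angle between the x axis of cart_yellow and the x axis of socket_yellow, either way round below 0.12 rad and z of cart_green in the frame of socket_green below -0.012 m and horizontal distance between cart_green and socket_green below 0.005 m and angle between the x axis of cart_green and the x axis of socket_green, either way round below 0.12 rad and z of cart_orange in the frame of socket_orange below -0.012 m and horizontal distance between cart_orange and socket_orange below 0.005 m and angle between the x axis of cart_orange and the x axis of socket_orange, either way round below 0.12 rad), for 0.2 s.
At the end, for the whole second after the job is handed in: Switch on (above 0.15); each cartridge present in its colour's socket, origin 12 mm or more below the mouth, within 5 mm and 0.12 rad; cover released, at rest astride the bar: origin 2 to 22 mm above its axis, within 24 mm sideways, 80 mm along, 0.3 rad in line, tilt under 0.5 rad (all of step 3 and z of cover in the frame of rail_mid between 0.002 and 0.022 m and x of cover in the frame of rail_mid between -0.024 and 0.024 m and y of cover in the frame of rail_mid between -0.08 and 0.08 m and angle between the y axis of cover and the y axis of rail_mid, either way round below 0.3 rad and angle between cover's own z axis and vertical below 0.5 rad and contact force between the fingers and cover below 0.1 N and linear speed of each of cover, cart_blue, cart_yellow, cart_green, cart_orange below 0.03 m/s); the robot touches nothing.
It fails at once if the beaker, denture pot, bell or teaspoon is moved by more than 25 mm (distance of any of beaker, pot, bell, spoon from where it was at the start of the episode above 0.025 m).
Of cart_blue, cart_yellow, cart_green, cart_orange only 3 to 4 are there at a start; the rules pass over those that are not, and their reading is None.
At some moment in a run one of cart_blue, cart_yellow, cart_green, cart_orange may be knocked a few centimetres aside while the robot is not near it.
It also fails if it takes over 210 s, if anything falls off the work surface, if the arm or the gripper's body presses on something with over 40 N, if the wrist force passes 120 N, or if a joint passes its speed limit or range.

## Working session

There is one attempt and no reset: what is moved stays moved. The work goes in short steps, Python scripts to look and compute and a shell command to move; the robot and the scene stay as the last step left them, time stands still between calls to the robot, and variables do not carry over. Pictures are saved under pics/ and viewed, at most 14 in all, crops included, and the job is handed in when it is done.

```bash
ls; mkdir -p pics; cat > h.py <<'E'
import numpy as np, cv2
from scipy.spatial.transform import Rotation as R
from bench import monitor, viewer
def cap(n, fn=None):
    d=viewer.capture(n)
    if fn: cv2.imwrite('pics/'+fn, d['img'][:,:,::-1])
    np.savez('last_'+n, **d)
    return d
def load(n): return dict(np.load('last_'+n+'.npz'))
def world(d,u,v,z=None):
    """pixel -> world; with depth (median 3x3), or intersect plane z"""
    Rm=R.from_rotvec(d['rvec']).as_matrix(); t=np.array(d['tvec'])
    ray=np.array([(u-d['cx'])/d['fx'],(v-d['cy'])/d['fy'],1.])
    if z is None:
        p=d['z_map'][int(v)-1:int(v)+2,int(u)-1:int(u)+2]; s=np.median(p)
    else:
        c=-Rm.T@t; w=Rm.T@ray; s=(z-c[2])/w[2]
    return Rm.T@(ray*s-t)
def cloud(d):
    h,w=d['z_map'].shape; u,v=np.meshgrid(np.arange(w),np.arange(h)); Z=d['z_map']
    P=np.stack([(u-d['cx'])/d['fx']*Z,(v-d['cy'])/d['fy']*Z,Z],-1)
    return (P-np.array(d['tvec']))@R.from_rotvec(d['rvec']).as_matrix()
def pix(d,p):
    return cv2.projectPoints(np.array([p],float),np.array(d['rvec']),np.array(d['tvec']),np.array([[d['fx'],0,d['cx']],[0,d['fy'],d['cy']],[0,0,1.]]),None)[0].ravel()
def st():
    s=monitor.sense(); print({k:np.round(s[k],3).tolist() for k in ('time','joints','eef_pos','tool_rot','ft_force','finger_gap','grasp_force')}); return s
def move(target, yaw=None):
    """print tool-frame shift/turn to bring TCP to target (world); yaw = world angle of tool y axis (mod pi)"""
    s=monitor.sense(); T=R.from_rotvec(s['tool_rot'])
    d=T.inv().apply(np.array(target)-s['eef_pos'])
    out='shift '+str(np.round(d,4))
    if yaw is not None:
        c=[]
        for k in (0,1):
            y=np.array([np.cos(yaw+k*np.pi),np.sin(yaw+k*np.pi),0]); z=np.array([0,0,-1.]); x=np.cross(y,z)
            c.append((T.inv()*R.from_matrix(np.stack([x,y,z],1))).as_rotvec())
        for r in sorted(c,key=np.linalg.norm): out+=' turn '+str(np.round(r,4))
    print(out)
E
python3 - <<'E'
from h import *
s=st(); print(R.from_rotvec(s['tool_rot']).as_matrix().round(3))
cap('scene','scene0.png'); cap('top','top0.png')
E
```

```text
pics
{'time': 0.0, 'joints': [-1.003, 0.502, -0.427, 1.551, 0.221, 1.138, -0.21], 'eef_pos': [0.195, 0.619, 0.238], 'tool_rot': [-0.477, -3.105, 0.003], 'ft_force': [0.177, -0.762, -1.304], 'finger_gap': 0.085, 'grasp_force': 0.0}
[[-0.954  0.3   -0.001]
 [ 0.3    0.954 -0.002]
 [ 0.    -0.002 -1.   ]]
```

View pics/scene0.png

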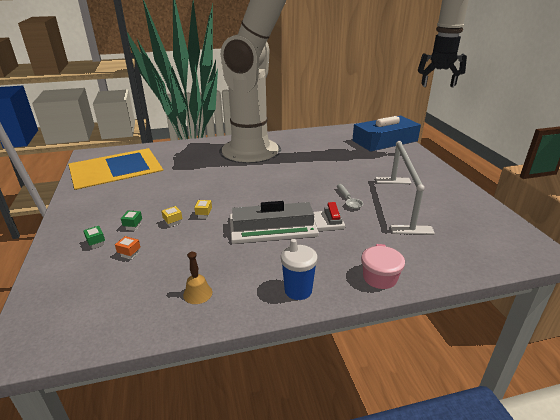

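View pics/top0.png

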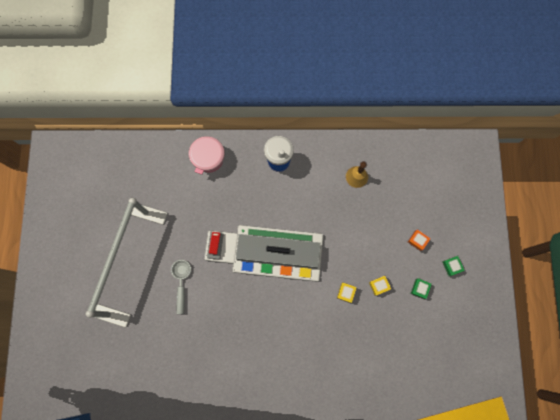

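Scene: robot at the back, rail at (400,185), rocker (334,212). Top view: rail bar from (133,202) to (90,313), cover (278,250), rocker (214,244), spoon (181,285), yellows (347,292) and (380,286), greens (422,289) and (454,266), orange (419,240). There is no blue. The tags from left are blue, green, orange, yellow at (248,266), (267,268), (287,270) and (306,272).

```bash
python3 - <<'E'
from h import *
d=load('top')
for n,u,v in [('yA',347,293),('yB',380,286),('gA',422,289),('gB',454,266),('or',419,240),('tagb',248,266),('tagg',267,268),('tago',287,270),('tagy',306,272),('ridge',278,250),('cover',250,247),('rockfar',215,236),('rocknear',213,252),('railtop',133,202),('railbot',90,313),('spoon',181,268),('spoonb',180,312),('beak',280,150),('pot',207,153),('bell',357,176)]:
    p=world(d,u,v); print(n,p.round(4), np.hypot(*p[:2]).round(3))
a=d['img'][215:325,200:320][:,:,::-1]; b=d['img'][220:330,340:475][:,:,::-1]
im=np.hstack([cv2.resize(x,None,fx=3,fy=3,interpolation=cv2.INTER_CUBIC) for x in(a,b)])
cv2.imwrite('pics/crop1.png',im); print(im.shape)
E
```

```text
yA [ 0.4168 -0.2113  0.041 ] 0.467
yB [ 0.434  -0.2953  0.0401] 0.525
gA [ 0.426  -0.401   0.0394] 0.585
gB [ 0.4836 -0.4856  0.0412] 0.685
or [ 0.551  -0.4009  0.0407] 0.681
tagb [0.4884 0.0396 0.0191] 0.49
tagg [ 0.4829 -0.0096  0.0204] 0.483
tago [ 0.4774 -0.0612  0.0206] 0.481
tagy [ 0.4723 -0.1103  0.0178] 0.485
ridge [ 0.5211 -0.0382  0.0788] 0.523
cover [0.5328 0.0328 0.0536] 0.534
rockfar [0.5638 0.124  0.0404] 0.577
rocknear [0.5211 0.1271 0.0491] 0.536
railtop [0.6311 0.3114 0.1369] 0.704
railbot [0.3682 0.3955 0.1371] 0.54
spoon [0.4857 0.216  0.0032] 0.532
spoonb [0.3722 0.2114 0.019 ] 0.428
beak [ 0.7727 -0.0444  0.1062] 0.774
pot [0.7824 0.1476 0.0588] 0.796
bell [ 0.7217 -0.2471  0.0452] 0.763
(330, 765, 3)
```

View pics/crop1.png

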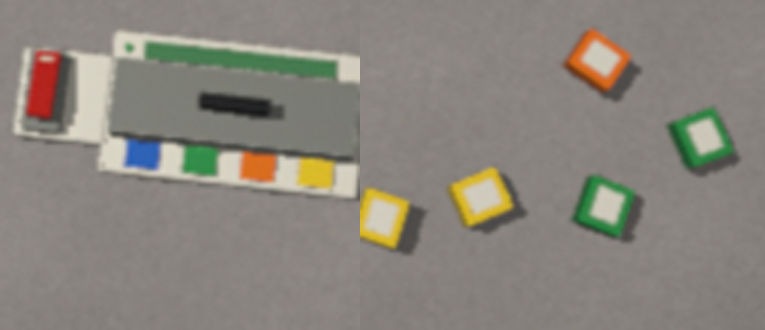

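Crop: the rocker's near half is raised (49 mm against 40 mm), so the switch is ON. Candidates in the top picture:
- **Yellow:** (347,292) and (380,286). I take (380,286), the farthest right.
- **Green:** (422,289) and (454,266). I take (422,289), which is nearest the base (0.585 against 0.685 m).
- **Orange:** (419,240), the only one.

Next I fit the box, rail and cover from the depth.

```bash
python3 - <<'E'
from h import *
d=load('top'); P=cloud(d); im=d['img'].astype(int)
X,Y,Z=P[...,0],P[...,1],P[...,2]
def rect(m,n):
    r=cv2.minAreaRect((P[m][:,:2]*1000).astype(np.float32)); print(n,m.sum(),np.round(r[0],1),np.round(r[1],1),round(r[2],1),'z',np.median(Z[m]).round(4))
box=(X>.4)&(X<.65)&(Y>-.2)&(Y<.08)
rect(box&(Z>.045)&(Z<.06),'covertop'); rect(box&(Z>.07),'ridge')
rect((X>.4)&(X<.65)&(Y>-.2)&(Y<.2)&(Z>.012)&(Z<.022)&(Y<.075),'deck')
rail=(Y>.27)&(Y<.45)&(Z>.128)&(Z<.15)&(X>.3)&(X<.7); rect(rail,'rail')
q=P[rail][:,:2]; print(q.mean(0), cv2.fitLine(q.astype(np.float32),cv2.DIST_L2,0,.01,.01).ravel())
for n,c in [('yB',(.434,-.295)),('gA',(.426,-.401)),('or',(.551,-.401))]:
    m=(np.hypot(X-c[0],Y-c[1])<.04)&(Z>.034); rect(m,n)
move((.523,.126,.11),np.radians(-6.1))
E
```

```text
covertop 1946 [509.7 -76.1] [297.9 111.9] 69.0 z 0.0524
ridge 120 [524.3 -37.1] [58.4 12.7] 82.7 z 0.078
deck 1750 [517.5 -64.6] [299.  153.9] 75.3 z 0.0172
rail 888 [500.6 356.2] [ 18.1 296.8] 72.8 z 0.1367
[0.4969383  0.35601028] [ 0.95466673 -0.29767674  0.49693832  0.3560103 ]
yB 253 [ 436.4 -296.3] [37.8 41.9] 20.9 z 0.0407
gA 258 [ 428.2 -400.6] [39.4 42.1] 66.9 z 0.0406
or 246 [ 553.5 -402.4] [42.8 40.4] 55.5 z 0.0408
shift [-0.461 -0.372  0.129] turn [-1.5000e-03  1.2000e-03  1.3725e+00] turn [-1.2000e-03 -1.6000e-03 -1.7691e+00]
```

```bash
R='1 -0.461 -0.372 0 0 0 1.3725'; python3 -m handwheel '1 -0.461 -0.372 0 0 0 1.3725;1 -0.461 -0.372 0 0 0 1.3725;1 -0.461 -0.372 0 0 0 1.3725;1 -0.461 -0.372 0 0 0 1.3725;1 -0.461 -0.372 0 0 0 1.3725;1 -0.461 -0.372 0 0 0 1.3725;1 -0.461 -0.372 0 0 0 1.3725;1 -0.461 -0.372 0 0 0 1.3725'
python3 -c "
from h import *
move((.523,.126,.11),np.radians(-6.5))"
```

```text
time: 0.9
eef_pos: [0.4172, 0.285, 0.2392]
tool_rot: [-2.154, -2.287, 0.0]
ft_force: [1.3, 1.2, 0.2]
finger_gap: 0.0002
grasp_force: 0.0
shift [-0.1651  0.0961  0.1292] turn [-1.000e-04  0.000e+00  1.734e-01] turn [-0.0000e+00 -2.0000e-04 -2.9682e+00]
```

```bash
python3 -m handwheel '1 -0.165 0.096 0.0 0 0 0.173;1 -0.165 0.096 0.0 0 0 0.173;1 -0.165 0.096 0.0 0 0 0.173;1 -0.165 0.096 0.0 0 0 0.173;1 -0.165 0.096 0.129 0 0 0.173;1 -0.165 0.096 0.129 0 0 0.173;1 -0.165 0.096 0.129 0 0 0.173;1 -0.165 0.096 0.129 0 0 0.173'
python3 - <<'E'
from h import *
st(); move((.523,.126,.06),np.radians(-6.5))
d=cap('wrist','w1.png'); print(d['rvec'],d['tvec'],d['fx'])
E
```

```text
time: 1.7
eef_pos: [0.5191, 0.1275, 0.1057]
tool_rot: [-2.334, -2.096, 0.014]
ft_force: [0.1, 0.0, -0.1]
finger_gap: -0.0002
grasp_force: 0.0
{'time': 1.7, 'joints': [-0.329, 0.446, 0.047, 1.952, -0.03, 0.755, -0.372], 'eef_pos': [0.519, 0.127, 0.106], 'tool_rot': [-2.334, -2.096, 0.014], 'ft_force': [0.101, 0.046, -0.095], 'finger_gap': -0.0, 'grasp_force': 0.0}
shift [-0.0009  0.0045  0.0457] turn [-0.0092  0.0039  0.0064] turn [-0.006  -0.0145 -3.1352]
[-2.85692444  0.15083979  0.03560098] [-0.50189573  0.17446742  0.30454477] 291.7482563514832
```

View pics/w1.png

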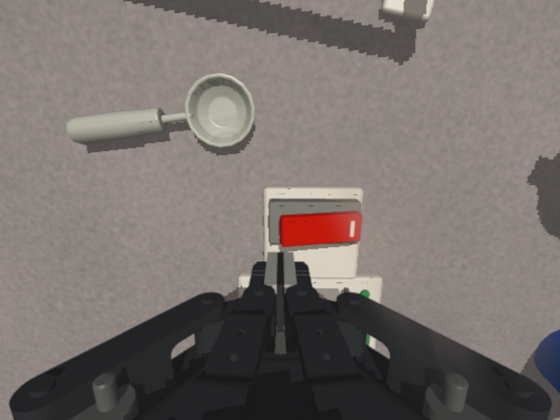

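```bash
python3 - <<'E'
from h import *
d=load('wrist')
for u,v in [(290,232),(300,230),(340,227),(352,228),(281,230),(360,227)]: print(u,v,world(d,u,v).round(4))
s=monitor.sense(); print(pix(d,s['eef_pos']),pix(d,(.523,.126,.048)))
P=cloud(d); im=d['img'].astype(int); m=(im[...,0]>150)&(im[...,1]<60)&(im[...,2]<60)&(P[...,2]>.03)
r=cv2.minAreaRect((P[m][:,:2]*1000).astype(np.float32)); print(r, P[m][:,2].min(),P[m][:,2].max())
E
```

```text
290 232 [0.5262 0.13   0.0485]
300 230 [0.5332 0.1303 0.0472]
340 227 [0.562  0.1274 0.0408]
352 228 [0.5708 0.1251 0.039 ]
281 230 [0.5202 0.1323 0.0489]
360 227 [0.5772 0.1244 0.0364]
[283.37126321 276.45885537] [286.00219709 237.6644471 ]
((548.9273681640625, 155.73672485351562), (77.1713638305664, 50.580745697021484), 83.45466613769531) 0.037237053442177474 0.2392017332007
```

Wrist picture: the red slab spans (281,230) to (360,227) with its white mark at right (352,228). The depth gives near end 49 mm and far end 38 mm, so it is ON. I press the near half at about (0.525,0.129).

```bash
python3 -c "
from h import *
move((.525,.129,.044),np.radians(-7))"
python3 -m handwheel '1 -0.002 0.006 0.035 -0.009 0.004 0.012;1 -0.002 0.006 0.045 -0.009 0.004 0.012;1 -0.002 0.006 0.055 -0.009 0.004 0.012;1 -0.002 0.006 0.062 -0.009 0.004 0.012;1 -0.002 0.006 0.062 -0.009 0.004 0.012'
```

```text
shift [0.0014 0.0039 0.0644] turn [-0.005   0.0021  0.0152] turn [-0.0033 -0.0078 -3.1264]
time: 2.25
eef_pos: [0.5258, 0.127, 0.0502]
tool_rot: [-2.348, -2.087, -0.007]
ft_force: [-13.0, -0.3, 19.0]
finger_gap: -0.0001
grasp_force: 10.6
```

```bash
python3 -m handwheel '1 0 0 -0.03 0 0 0;1 0 0 -0.08 0 0 0;1 0 0 -0.12 0 0 0;0 0 0 -0.12 0 0 0;0 0 0 -0.12 0 0 0;0 0 0 -0.12 0 0 0'
python3 - <<'E'
from h import *
st(); d=cap('wrist'); P=cloud(d); im=d['img'].astype(int); m=(im[...,0]>120)&(im[...,1]<60)&(im[...,2]<60)&(P[...,2]>.03)&(P[...,2]<.06)
q=P[m]; print(len(q)); x=q[:,0]
for a,b in [(x.min(),x.min()+.01),(x.max()-.01,x.max())]: print(a,b,q[(x>=a)&(x<=b)].mean(0))
d=cap('top')
E
```

```text
time: 2.85
eef_pos: [0.5273, 0.1258, 0.168]
tool_rot: [2.347, 2.083, 0.013]
ft_force: [0.1, -0.1, 0.3]
finger_gap: 0.0432
grasp_force: 0.0
{'time': 2.85, 'joints': [-0.33, 0.356, 0.057, 1.91, -0.027, 0.867, -0.379], 'eef_pos': [0.527, 0.126, 0.168], 'tool_rot': [2.347, 2.083, 0.013], 'ft_force': [0.148, -0.063, 0.28], 'finger_gap': 0.043, 'grasp_force': 0.0}
1418
0.5111691132990797 0.5211691132990797 [0.51669394 0.131305   0.03821264]
0.560159769848818 0.570159769848818 [0.56569612 0.1275971  0.04873321]
```

```bash
python3 -c "
from h import *
move((.524,-.0,.2),np.radians(-7))"
```

```text
shift [-0.1249  0.0123 -0.0332] turn [ 0.0066 -0.0031  0.0034] turn [ 0.0048  0.0103 -3.1382]
```

```bash
python3 -m handwheel '0 -0.125 0.012 -0.03 0.0066 -0.003 0.003;0 -0.125 0.012 -0.03 0.0066 -0.003 0.003;0 -0.125 0.012 -0.03 0.0066 -0.003 0.003;0 -0.125 0.012 -0.03 0.0066 -0.003 0.003;0 -0.125 0.012 -0.03 0.0066 -0.003 0.003'
python3 - <<'E'
from h import *
st(); d=cap('wrist','w2.png'); P=cloud(d); X,Y,Z=P[...,0],P[...,1],P[...,2]
def rect(m,n):
    m=cv2.morphologyEx(m.astype(np.uint8),cv2.MORPH_OPEN,np.ones((3,3)))>0
    r=cv2.minAreaRect((P[m][:,:2]*1000).astype(np.float32)); print(n,m.sum(),np.round(r[0],1),np.round(r[1],1),round(r[2],1),'z',np.median(Z[m]).round(4))
v=np.arange(420)[:,None]*np.ones((1,560))
rect((Z>.07)&(Z<.085)&(X>.45)&(X<.6)&(Y>-.12)&(Y<.05),'ridge')
rect((Z>.046)&(Z<.058)&(X>.45)&(X<.6)&(Y>-.17)&(Y<.08),'cover')
E
```

```text
time: 3.45
eef_pos: [0.5241, -0.0005, 0.1969]
tool_rot: [-2.355, -2.079, -0.002]
ft_force: [-0.1, 0.4, 0.1]
finger_gap: 0.085
grasp_force: 0.0
{'time': 3.45, 'joints': [-0.145, 0.294, 0.112, 1.923, -0.042, 0.926, -0.136], 'eef_pos': [0.524, -0.0, 0.197], 'tool_rot': [-2.355, -2.079, -0.002], 'ft_force': [-0.052, 0.396, 0.072], 'finger_gap': 0.085, 'grasp_force': 0.0}
ridge 767 [525.8 -35.6] [59.8 11.4] 83.5 z 0.0769
cover 11445 [525.9 -35.9] [210.3  64.2] 83.5 z 0.051
```

View pics/w2.png

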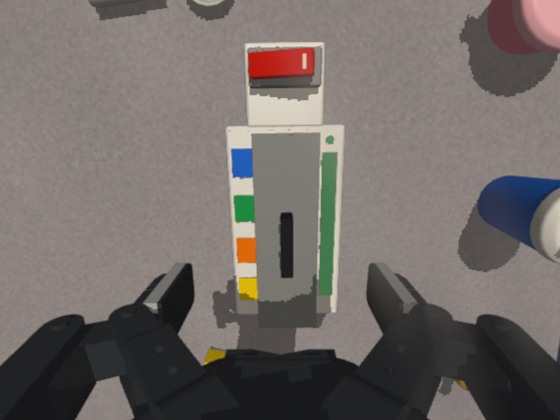

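Wrist picture: the cover is at (287,230) with the ridge at (287,245), and the tags are at left in the order blue, green, orange, yellow. The cover fit (210x64 mm) is exact: centre (0.526,-0.036), yaw -6.5 deg.

```bash
python3 -c "
from h import *
move((.5258,-.0358,.067),np.radians(-6.5))"
```

```text
shift [-0.0363  0.0061  0.1298] turn [ 0.0003 -0.0013 -0.0082] turn [-2.1000e-03 -4.0000e-04  3.1334e+00]
```

```bash
python3 -m handwheel '0 -0.036 0.006 0.04 0 0 -0.008;0 -0.036 0.006 0.08 0 0 -0.008;0 -0.036 0.006 0.115 0 0 -0.008;0 -0.036 0.006 0.13 0 0 -0.008;0 -0.036 0.006 0.13 0 0 -0.008;1 -0.036 0.006 0.13 0 0 -0.008;1 -0.036 0.006 0.13 0 0 -0.008;1 -0.036 0.006 0.13 0 0 -0.008' 60
python3 -m handwheel '1 0 0 0 0 0 0;1 0 0 0 0 0 0;1 0 0 0 0 0 0;1 0 0 0 0 0 0'
```

```text
time: 4.3
eef_pos: [0.5277, -0.0358, 0.0691]
tool_rot: [2.342, 2.09, 0.007]
ft_force: [-0.2, 0.1, 0.1]
finger_gap: 0.044
grasp_force: 0.0
time: 4.7
eef_pos: [0.5273, -0.0363, 0.0688]
tool_rot: [2.343, 2.09, 0.006]
ft_force: [-0.5, -0.1, 5.5]
finger_gap: 0.0105
grasp_force: 61.1
```

```bash
python3 -m handwheel '1 0 0 -0.04 0 0 0;1 0 0 -0.09 0 0 0;1 0 0 -0.14 0 0 0;1 0 0 -0.19 0 0 0;1 0 0 -0.2 0 0 0;1 0 0 -0.2 0 0 0'
python3 -c "
from h import *
st();move((.5006,.3562,.27),np.radians(72.8))"
```

```text
time: 5.3
eef_pos: [0.5273, -0.0365, 0.27]
tool_rot: [2.341, 2.088, 0.01]
ft_force: [0.3, 0.2, -1.6]
finger_gap: 0.0104
grasp_force: 60.2
{'time': 5.3, 'joints': [-0.101, 0.216, 0.139, 1.842, -0.035, 1.078, -0.063], 'eef_pos': [0.527, -0.036, 0.27], 'tool_rot': [2.341, 2.088, 0.01], 'ft_force': [0.301, 0.204, -1.553], 'finger_gap': 0.01, 'grasp_force': 60.195}
shift [ 3.871e-01 -7.130e-02  2.000e-04] turn [ 0.0072  0.0034 -1.3847] turn [ 0.0035 -0.0076  1.7569]
```

```bash
python3 -m handwheel '1 0.04 -0.007 0 0 0 -0.14;1 0.08 -0.015 0 0 0 -0.28;1 0.12 -0.022 0 0 0 -0.42;1 0.16 -0.03 0 0 0 -0.56;1 0.2 -0.037 0 0 0 -0.7;1 0.24 -0.045 0 0 0 -0.84;1 0.28 -0.052 0 0 0 -0.98;1 0.32 -0.06 0 0 0 -1.12'
python3 -c "
from h import *
move((.5006,.3562,.27),np.radians(72.8))"
```

```text
time: 6.1
eef_pos: [0.5011, 0.2891, 0.2648]
tool_rot: [-0.866, -3.018, 0.003]
ft_force: [1.9, 0.0, -0.9]
finger_gap: 0.0108
grasp_force: 60.1
shift [ 0.0361  0.0566 -0.0053] turn [-0.0022 -0.0014 -0.2588] turn [-2.0000e-03  3.2000e-03  2.8828e+00]
```

```bash
python3 -m handwheel '1 0.02 0.03 -0.005 0 0 -0.13;1 0.036 0.056 -0.005 0 0 -0.259;1 0.036 0.056 -0.005 0 0 -0.259;1 0.036 0.056 -0.005 0 0 -0.259'
python3 - <<'E'
from h import *
st(); move((.5006,.3562,.27),np.radians(72.8))
d=cap('top'); P=cloud(d); X,Y,Z=P[...,0],P[...,1],P[...,2]
cap('wrist','w3.png'); cap('scene','s3.png')
E
```

```text
time: 6.5
eef_pos: [0.5008, 0.3546, 0.2698]
tool_rot: [-0.477, -3.103, 0.004]
ft_force: [-0.2, -1.1, -1.0]
finger_gap: 0.0105
grasp_force: 60.1
{'time': 6.5, 'joints': [-0.464, 0.39, -0.258, 1.616, 0.106, 1.153, 0.519], 'eef_pos': [0.501, 0.355, 0.27], 'tool_rot': [-0.477, -3.103, 0.004], 'ft_force': [-0.155, -1.097, -0.97], 'finger_gap': 0.01, 'grasp_force': 60.131}
shift [ 0.0007  0.0014 -0.0002] turn [-0.0025 -0.0015 -0.0047] turn [-2.4000e-03  4.0000e-03  3.1368e+00]
```

View pics/w3.png

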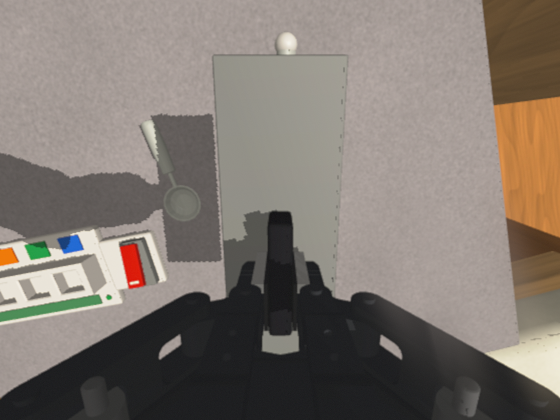

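Wrist picture: the cover is held straight, and the rail's end (287,43) shows centred beyond the cover's far edge (281,55). The sockets are now bare at lower left.

```bash
python3 - <<'E'
from h import *
d=load('wrist'); p=world(d,287,43); print(p); 
# expected end of the bar on the axis line
c=np.array([.5006,.3562]); u=np.array([np.cos(np.radians(-17.2)),np.sin(np.radians(-17.2))]); r=p[:2]-c; print('along',r@u,'side',r@np.array([-u[1],u[0]]))
E
python3 -m handwheel '1 0 0.001 0.03 0 0 0;1 0 0.001 0.06 0 0 0;1 0 0.001 0.08 0 0 0;1 0 0.001 0.095 0 0 0;1 0 0.001 0.103 0 0 0;1 0 0.001 0.108 0 0 0;1 0 0.001 0.11 0 0 0;1 0 0.001 0.11 0 0 0'
```

```text
[0.37055824 0.40057779 0.13832575]
along -0.13734895276928283 side 0.003938747528721913
time: 7.45
eef_pos: [0.5034, 0.3562, 0.1637]
tool_rot: [0.478, 3.102, 0.003]
ft_force: [0.4, -0.4, -1.7]
finger_gap: 0.0103
grasp_force: 60.2
```

```bash
python3 -m handwheel '1 0 0 0.002 0 0 0;1 0 0 0.003 0 0 0;0.8 0 0 0.003 0 0 0;0.7 0 0 0.003 0 0 0;0.5 0 0 0.003 0 0 0;0.5 0 0 0.003 0 0 0'
python3 -m handwheel '0.5 0 0 -0.03 0 0 0;0.5 0 0 -0.08 0 0 0;0.5 0 0 -0.12 0 0 0;0.5 0 0 -0.12 0 0 0'
python3 - <<'E'
from h import *
cap('scene','s4.png'); d=cap('wrist','w4.png'); P=cloud(d); X,Y,Z=P[...,0],P[...,1],P[...,2]
for a,b in ((.135,.15),(.16,.175)):
    m=(Z>a)&(Z<b)&(Y>.29)&(Y<.43)&(X>.37)
    r=cv2.minAreaRect((P[m][:,:2]*1000).astype(np.float32)); print(r,np.median(Z[m]),np.percentile(Z[m],[5,95]),m.sum())
s=st(); move((.5,-.25,.28),np.radians(-6.5))
E
```

```text
time: 8.05
eef_pos: [0.5031, 0.356, 0.1603]
tool_rot: [0.478, 3.102, 0.002]
ft_force: [0.1, -0.3, 0.1]
finger_gap: 0.0431
grasp_force: 0.0
time: 8.45
eef_pos: [0.5057, 0.3585, 0.2875]
tool_rot: [0.477, 3.094, 0.015]
ft_force: [0.2, 1.2, -0.2]
finger_gap: 0.043
grasp_force: 0.0
((504.14154052734375, 355.5103759765625), (64.59850311279297, 286.2381896972656), 72.53964233398438) 0.14072053986451058 [0.1364769  0.14465952] 13573
((501.8446350097656, 352.714599609375), (12.491362571716309, 59.52897644042969), 72.49539947509766) 0.16638752963950038 [0.16128823 0.16776978] 917
{'time': 8.55, 'joints': [-0.463, 0.38, -0.26, 1.602, 0.105, 1.168, 0.52], 'eef_pos': [0.503, 0.356, 0.282], 'tool_rot': [0.478, 3.1, 0.005], 'ft_force': [-0.595, -0.636, -0.535], 'finger_gap': 0.043, 'grasp_force': 0.0}
shift [-1.794e-01 -5.792e-01  1.000e-04] turn [6.1000e-03 8.0000e-04 1.3785e+00] turn [-8.0000e-04  6.4000e-03 -1.7631e+00]
```

View pics/s4.png

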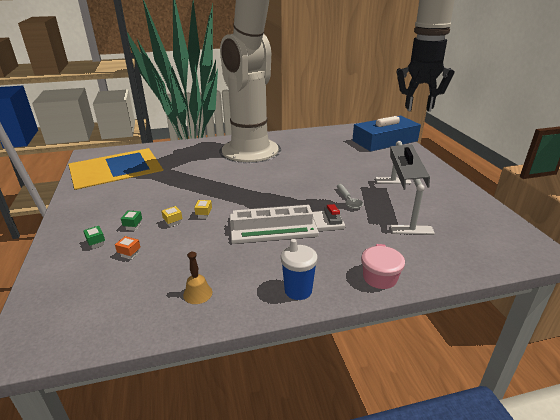

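The scene picture shows the cover astride the bar at (405,165). From depth, the ridge top is at 0.167 m and the tilt is small. Next is the box's bare sockets.

```bash
python3 -m handwheel '0 -0.016 -0.044 0 0 0 0.13;0 -0.032 -0.088 0 0 0 0.26;0 -0.048 -0.132 0 0 0 0.4;0 -0.064 -0.176 0 0 0 0.53;0 -0.08 -0.22 0 0 0 0.66;0 -0.09 -0.264 0 0 0 0.8;0 -0.106 -0.31 0 0 0 0.93;0 -0.122 -0.354 0 0 0 1.06'
python3 -c "
from h import *
move((.525,-.02,.27),np.radians(-6.5))"
```

```text
time: 9.35
eef_pos: [0.511, -0.0206, 0.2783]
tool_rot: [-1.989, -2.431, -0.0]
ft_force: [0.7, 0.4, -0.5]
finger_gap: 0.0854
grasp_force: 0.0
shift [-0.0022  0.0139  0.0083] turn [-3.000e-04 -5.000e-04  3.129e-01] turn [ 8.0000e-04 -4.0000e-04 -2.8287e+00]
```

```bash
python3 -m handwheel '0 -0.002 0.014 0.008 0 0 0.13;0 -0.002 0.014 0.008 0 0 0.26;0 -0.002 0.014 0.008 0 0 0.313;0 -0.002 0.014 0.008 0 0 0.313'
python3 - <<'E'
from h import *
st(); d=cap('wrist','w5.png'); P=cloud(d); X,Y,Z=P[...,0],P[...,1],P[...,2]
m=(Z>.043)&(Z<.053)&(X>.45)&(X<.6)&(Y>-.17)&(Y<.085)
m=cv2.morphologyEx(m.astype(np.uint8),cv2.MORPH_OPEN,np.ones((2,2)))>0
r=cv2.minAreaRect((P[m][:,:2]*1000).astype(np.float32)); print(r,np.median(Z[m]),m.sum())
# holes: depth < 0.04 inside strip
th=np.radians(-6.5); ux=np.array([np.cos(th),np.sin(th)]); uy=np.array([-ux[1],ux[0]]); c=np.array([.5258,-.0358])
a=(P[...,:2]-c)@ux; b=(P[...,:2]-c)@uy
cv2.imwrite('pics/w5c.png',cv2.resize(d['img'][120:400,180:380,::-1],None,fx=2,fy=2))
for k in (75,25,-25,-75):
    # edge points where z leaves the top, along lines
    for nm,p,q,qc in (('x',a,b,k/1000),('y',b,a,0)):
        top=m&(abs(q-qc)<.008)&(abs(p-(k/1000 if nm=='y' else 0))<.026)
        pc=p[top]-(k/1000 if nm=='y' else 0); print(k,nm,'inner edges',pc[pc<0].max() if (pc<0).any() else None,pc[pc>0].min() if (pc>0).any() else None)
E
```

```text
time: 9.75
eef_pos: [0.5255, -0.0177, 0.2701]
tool_rot: [-2.338, -2.097, 0.001]
ft_force: [0.3, 0.2, -0.6]
finger_gap: 0.0853
grasp_force: 0.0
{'time': 9.75, 'joints': [-0.116, 0.216, 0.114, 1.841, -0.028, 1.087, -0.1], 'eef_pos': [0.526, -0.018, 0.27], 'tool_rot': [-2.338, -2.097, 0.001], 'ft_force': [0.349, 0.24, -0.643], 'finger_gap': 0.085, 'grasp_force': 0.0}
((525.467041015625, -49.32768249511719), (232.7699737548828, 53.94207763671875), 84.0356674194336) 0.04684479099415072 3504
75 x inner edges -0.015017185122490166 0.016325899607100822
75 y inner edges -0.01897727502897585 0.01238467681460459
25 x inner edges -0.015231439832518307 0.01729428591548927
25 y inner edges -0.018163499906234684 0.015224651538697523
-25 x inner edges -0.015452107190107632 0.01709771494160544
-25 y inner edges -0.01768239061069833 0.012343688115229007
-75 x inner edges -0.015290958212105835 0.017917234376049494
-75 y inner edges -0.0175411683633417 0.009225442195503933
```

View pics/w5.png

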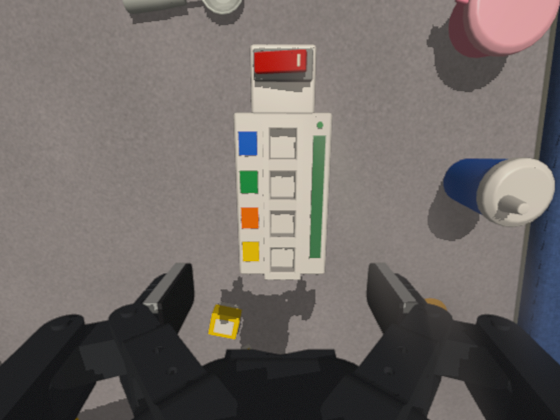

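Wrist picture: the sockets are at (282,145), (283,184), (283,223) and (282,258), beside the tags blue (247,144), green (249,182), orange (250,218) and yellow (251,252). I fit the box from the tag centroids and check the hole edges in a crop.

```bash
python3 - <<'E'
from h import *
d=load('wrist'); hsv=cv2.cvtColor(d['img'],cv2.COLOR_RGB2HSV)
pts=[];loc=[]
for n,(u,v),k in (('b',(247,144),75),('g',(249,182),25),('o',(250,218),-25),('y',(251,252),-75)):
    w=hsv[v-16:v+17,u-14:u+15]; m=((w[...,1]>140)&(w[...,2]>90)).astype(np.uint8)
    nl,l,s,c=cv2.connectedComponentsWithStats(m); i=1+np.argmax(s[1:,4]); uu,vv=c[i]+[u-14,v-16]
    p=world(d,uu,vv,.017); print(n,np.round((uu,vv),1),s[i],p.round(4)); pts.append(p[:2]); loc.append([-.045,k/1000])
M,_=cv2.estimateAffinePartial2D(np.array(loc),np.array(pts)); print(M,'yaw',np.degrees(np.arctan2(M[1,0],M[0,0])),'scale',np.hypot(*M[:2,0]))
A=np.array(loc);B=np.array(pts)
th=np.arctan2(M[1,0],M[0,0]); Rm=np.array([[np.cos(th),-np.sin(th)],[np.sin(th),np.cos(th)]]); c=B.mean(0)-Rm@A.mean(0); print('centre',c)
img=cv2.resize(d['img'][110:285,225:345,::-1],None,fx=4,fy=4)[:,:]
for k in (75,25,-25,-75):
    for dx,dy in ((-.0155,-.0175),(.0155,-.0175),(.0155,.0175),(-.0155,.0175)):
        q=c+Rm@np.array([dx,k/1000+dy]); u,v=pix(d,(*q,.048)); cv2.circle(img,(int((u-225+.5)*4),int((v-110+.5)*4)),2,(0,0,255),-1)
cv2.imwrite('pics/w5c.png',cv2.resize(img,None,fx=.85,fy=.85))
E
```

```text
b [247.4 143.1] [  6   4  18  23 407] [0.4899 0.0432 0.017 ]
g [248.4 181.8] [  5   6  17  21 332] [ 0.4844 -0.0066  0.017 ]
o [249.3 217.4] [  5   6  18  20 333] [ 0.4788 -0.0558  0.017 ]
y [250.4 251. ] [  5   6  17  19 306] [ 0.4735 -0.1054  0.017 ]
[[ 0.98987996  0.10957229  0.52618983]
 [-0.10957229  0.98987996 -0.03605874]] yaw -6.316498484245834 scale 0.9959259130862207
centre [ 0.52637205 -0.03607891]
```

View pics/w5c.png

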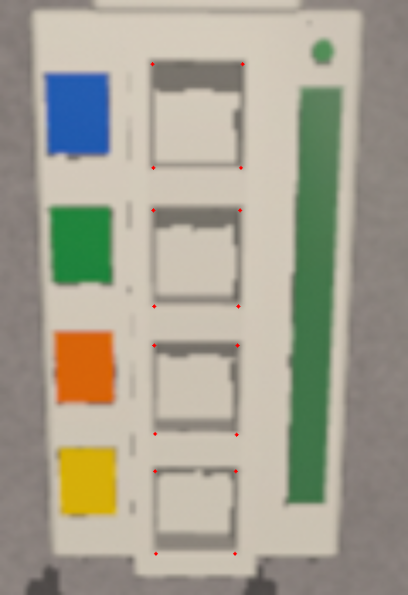

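The dots (hole corners) match the socket mouths to about 1 mm: centre (0.526,-0.036), yaw -6.35 deg. Now the cartridges.

```bash
python3 -c "
from h import *
move((.48,-.36,.27))"
python3 -m handwheel '0 -0.04 0 0 0 0 0;0 -0.08 0.0 0 0 0 0;0 -0.13 0 0 0 0 0;0 -0.18 0 0 0 0 0;0 -0.23 0 0 0 0 0;0 -0.28 0 0 0 0 0;0 -0.33 0 0 0 0 0;0 -0.335 -0.007 0 0 0 0'
python3 - <<'E'
from h import *
st(); d=cap('wrist','w6.png'); P=cloud(d); X,Y,Z=P[...,0],P[...,1],P[...,2]
for n,c in [('yB',(.436,-.296)),('gA',(.428,-.4)),('or',(.5535,-.402)),('yA',(.417,-.211)),('gB',(.484,-.486))]:
    m=(np.hypot(X-c[0],Y-c[1])<.06)&(Z>.034)&(Z<.05); 
    m=cv2.morphologyEx(m.astype(np.uint8),cv2.MORPH_OPEN,np.ones((3,3)))>0
    if m.sum()<20: print(n,'none'); continue
    r=cv2.minAreaRect((P[m][:,:2]*1000).astype(np.float32)); print(n,m.sum(),np.round(r[0],1),np.round(r[1],1),round(r[2],1),'z',np.median(Z[m]).round(4))
E
```

```text
shift [-3.453e-01 -8.900e-03  2.000e-04]
time: 10.6
eef_pos: [0.4803, -0.3576, 0.2708]
tool_rot: [2.344, 2.088, -0.003]
ft_force: [-0.9, 0.6, 0.8]
finger_gap: 0.0854
grasp_force: 0.0
{'time': 10.6, 'joints': [0.352, 0.355, 0.31, 1.673, -0.114, 1.129, 0.577], 'eef_pos': [0.48, -0.358, 0.271], 'tool_rot': [2.344, 2.088, -0.003], 'ft_force': [-0.88, 0.611, 0.795], 'finger_gap': 0.085, 'grasp_force': 0.0}
yB 1101 [ 438.2 -294.6] [38.4 42. ] 22.3 z 0.0392
gA 883 [ 430.4 -398.9] [38.5 41.8] 67.1 z 0.0392
or 908 [ 554.8 -400.9] [42.2 37.7] 53.7 z 0.0391
yA 1368 [ 421.  -209.2] [38.5 42.5] 70.4 z 0.0393
gB 767 [ 488.  -485.2] [42.3 38.3] 21.0 z 0.039
```

View pics/w6.png

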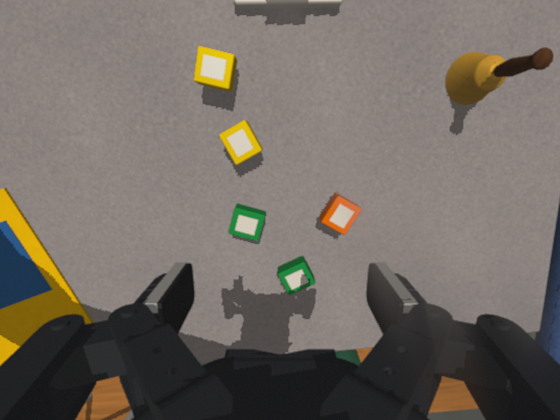

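Wrist picture: yellows at (214,67) and (240,143), greens at (247,223) and (296,276), orange at (341,214). All fit 38x42 mm at 40 mm high. I take yellow (240,143) first, x axis at 22.3 deg.

```bash
python3 -c "
from h import *
move((.4382,-.2946,.024),np.radians(22.3))"
```

```text
shift [ 0.0555 -0.0479  0.2465] turn [-0.0009  0.001  -0.5038] turn [1.3000e-03 1.2000e-03 2.6378e+00]
```

```bash
python3 -m handwheel '0.3 0.03 -0.024 0.03 0 0 -0.14;0.3 0.0555 -0.048 0.06 0 0 -0.28;0.3 0.0555 -0.048 0.1 0 0 -0.42;0.3 0.0555 -0.048 0.14 0 0 -0.504;0.3 0.0555 -0.048 0.17 0 0 -0.504;0.3 0.0555 -0.048 0.18 0 0 -0.504;0.3 0.0555 -0.048 0.18 0 0 -0.504'
python3 -c "
from h import *
move((.4382,-.2946,.024),np.radians(22.3))"
```

```text
time: 11.35
eef_pos: [0.4415, -0.2876, 0.0901]
tool_rot: [-1.738, -2.615, -0.003]
ft_force: [0.3, 0.1, 0.9]
finger_gap: 0.0595
grasp_force: 0.0
shift [-0.0054 -0.0058  0.0661] turn [ 0.0006 -0.003   0.0086] turn [ 4.700e-03  9.000e-04 -3.133e+00]
```

```bash
python3 -m handwheel '0.3 0 0 0 0 0 0;0.3 0 0 0 0 0 0'
python3 -c "
from h import *
move((.4382,-.2946,.024),np.radians(22.3))
d=cap('wrist'); P=cloud(d); X,Y,Z=P[...,0],P[...,1],P[...,2]
m=(np.hypot(X-.438,Y+.295)<.06)&(Z>.034)&(Z<.05)
m=cv2.morphologyEx(m.astype(np.uint8),cv2.MORPH_OPEN,np.ones((3,3)))>0
print(m.sum(), cv2.minAreaRect((P[m][:,:2]*1000).astype(np.float32)) if m.sum() else '')"
```

```text
time: 11.55
eef_pos: [0.4436, -0.2899, 0.0932]
tool_rot: [1.738, 2.611, 0.004]
ft_force: [-0.0, -0.0, -0.4]
finger_gap: 0.0599
grasp_force: 0.0
shift [-0.0021 -0.0072  0.0691] turn [0.0046 0.0026 0.0072] turn [-0.0041  0.0072 -3.1343]
3164 ((438.4314880371094, -294.78192138671875), (38.11838150024414, 41.95191955566406), 22.68952178955078)
```

```bash
python3 -m handwheel '0.3 -0.002 -0.007 0.02 0.002 0.001 0.007;0.3 -0.002 -0.007 0.02 0.002 0.001 0.007;0.3 -0.002 -0.007 0.02 0.002 0.001 0.007;0.3 -0.002 -0.007 0.02 0.002 0.001 0.007'
python3 -c "
from h import *
for i in range(3): st(); move((.4384,-.2948,.024),np.radians(22.6)); cap('top')"
```

```text
time: 12.0
eef_pos: [0.4374, -0.2941, 0.0724]
tool_rot: [1.749, 2.608, 0.002]
ft_force: [0.2, -1.2, -0.4]
finger_gap: 0.0598
grasp_force: 0.0
{'time': 12.0, 'joints': [0.405, 0.489, 0.168, 1.997, -0.129, 0.664, 1.045], 'eef_pos': [0.437, -0.294, 0.072], 'tool_rot': [1.749, 2.608, 0.002], 'ft_force': [0.228, -1.24, -0.414], 'finger_gap': 0.06, 'grasp_force': 0.0}
shift [-0.001   0.0006  0.0484] turn [ 0.0017  0.0003 -0.0052] turn [ 5.0000e-04 -2.6000e-03  3.1363e+00]
{'time': 12.05, 'joints': [0.405, 0.489, 0.168, 1.997, -0.129, 0.664, 1.045], 'eef_pos': [0.437, -0.294, 0.072], 'tool_rot': [1.749, 2.608, 0.002], 'ft_force': [0.79, 0.293, -0.345], 'finger_gap': 0.06, 'grasp_force': 0.0}
shift [-0.001   0.0005  0.0484] turn [ 0.0017  0.0004 -0.0051] turn [ 6.0000e-04 -2.7000e-03  3.1365e+00]
{'time': 12.1, 'joints': [0.405, 0.489, 0.168, 1.997, -0.129, 0.664, 1.045], 'eef_pos': [0.437, -0.294, 0.072], 'tool_rot': [1.749, 2.608, 0.002], 'ft_force': [-0.043, -0.829, -0.172], 'finger_gap': 0.06, 'grasp_force': 0.0}
shift [-0.0011  0.0006  0.0483] turn [ 0.0016  0.0003 -0.0051] turn [ 4.0000e-04 -2.5000e-03  3.1365e+00]
```

```bash
python3 -m handwheel '0.3 -0.001 0 0.02 0 0 -0.005;0.3 -0.001 0 0.038 0 0 -0.005;0.3 -0.001 0 0.047 0 0 -0.005;0.3 -0.001 0 0.047 0 0 -0.005;0.7 -0.001 0 0.047 0 0 -0.005;0.9 -0.001 0 0.047 0 0 -0.005;0.9 -0.001 0 0.047 0 0 -0.005;0.9 -0.001 0 0.047 0 0 -0.005' 50
python3 -c "
from h import *
st()"
```

```text
time: 12.95
eef_pos: [0.4378, -0.2952, 0.0253]
tool_rot: [1.743, 2.612, 0.002]
ft_force: [0.4, 0.4, 5.1]
finger_gap: 0.037
grasp_force: 50.9
{'time': 12.95, 'joints': [0.424, 0.573, 0.147, 2.006, -0.149, 0.571, 1.068], 'eef_pos': [0.438, -0.295, 0.025], 'tool_rot': [1.743, 2.612, 0.002], 'ft_force': [0.402, 0.423, 5.13], 'finger_gap': 0.037, 'grasp_force': 50.936}
```

```bash
python3 -m handwheel '0.9 0 0 -0.04 0 0 0;0.9 0 0 -0.09 0 0 0;0.9 0 0 -0.1 0 0 0;0.9 0 0 -0.1 0 0 0'
python3 -c "
from h import *
st();move((.5177,-.1103,.125),np.radians(-6.35))"
```

```text
time: 13.35
eef_pos: [0.4386, -0.2957, 0.1267]
tool_rot: [1.741, 2.609, 0.002]
ft_force: [-0.1, 0.6, -1.4]
finger_gap: 0.0369
grasp_force: 50.7
{'time': 13.35, 'joints': [0.389, 0.402, 0.188, 1.97, -0.106, 0.774, 1.032], 'eef_pos': [0.439, -0.296, 0.127], 'tool_rot': [1.741, 2.609, 0.002], 'ft_force': [-0.13, 0.557, -1.424], 'finger_gap': 0.037, 'grasp_force': 50.652}
shift [0.1408 0.1442 0.0019] turn [0.0046 0.0021 0.5049] turn [-0.0028  0.0062 -2.6367]
```

```bash
python3 -m handwheel '0.9 0.03 0.03 0 0 0 0.12;0.9 0.06 0.06 0 0 0 0.25;0.9 0.09 0.09 0 0 0 0.37;0.9 0.12 0.12 0 0 0 0.505;0.9 0.141 0.144 0 0.002 0.001 0.505;0.9 0.141 0.144 0 0.002 0.001 0.505;0.9 0.141 0.144 0 0.002 0.001 0.505;0.9 0.141 0.144 0 0.002 0.001 0.505'
python3 -c "
from h import *
st();move((.5177,-.1103,.075),np.radians(-6.35))"
```

```text
time: 14.15
eef_pos: [0.5144, -0.1104, 0.1234]
tool_rot: [-2.34, -2.091, 0.004]
ft_force: [-0.9, 0.1, -0.1]
finger_gap: 0.0371
grasp_force: 50.6
{'time': 14.15, 'joints': [-0.042, 0.411, 0.247, 1.973, -0.14, 0.778, 0.174], 'eef_pos': [0.514, -0.11, 0.123], 'tool_rot': [-2.34, -2.091, 0.004], 'ft_force': [-0.872, 0.131, -0.084], 'finger_gap': 0.037, 'grasp_force': 50.635}
shift [0.0005 0.0035 0.0484] turn [-0.0046 -0.0007 -0.0013] turn [-1.1000e-03  7.2000e-03  3.1402e+00]
```

```bash
python3 -m handwheel '0.9 0.0005 0.0035 0.02 -0.003 0 0;0.9 0.0005 0.0035 0.044 -0.003 0 0;0.9 0.0005 0.0035 0.044 -0.003 0 0;0.9 0.0005 0.0035 0.044 -0.003 0 0'
python3 -c "
from h import *
st();move((.5177,-.1103,.058),np.radians(-6.35))"
```

```text
time: 14.55
eef_pos: [0.5182, -0.1105, 0.0803]
tool_rot: [-2.342, -2.091, -0.0]
ft_force: [-0.0, 1.0, -0.7]
finger_gap: 0.037
grasp_force: 50.6
{'time': 14.55, 'joints': [-0.025, 0.485, 0.228, 1.987, -0.168, 0.689, 0.195], 'eef_pos': [0.518, -0.111, 0.08], 'tool_rot': [-2.342, -2.091, -0.0], 'ft_force': [-0.015, 0.966, -0.715], 'finger_gap': 0.037, 'grasp_force': 50.584}
shift [ 0.0001 -0.0005  0.0223] turn [-0.001  -0.001  -0.0024] turn [-1.5000e-03  1.6000e-03  3.1392e+00]
```

```bash
python3 -m handwheel '0.9 0 -0.0005 0.007 0 0 -0.002;0.9 0 -0.0005 0.011 0 0 -0.002;0.9 0 -0.0005 0.015 0 0 -0.002;0.9 0 -0.0005 0.019 0 0 -0.002;0.9 0 -0.0005 0.022 0 0 -0.002;0.9 0 -0.0005 0.022 0 0 -0.002'
python3 -c "
from h import *
st();move((.5177,-.1103,.058),np.radians(-6.35))"
```

```text
time: 15.15
eef_pos: [0.5188, -0.1091, 0.0585]
tool_rot: [-2.339, -2.097, -0.003]
ft_force: [0.1, -0.1, -0.2]
finger_gap: 0.0369
grasp_force: 51.0
{'time': 15.15, 'joints': [-0.017, 0.521, 0.216, 1.995, -0.181, 0.643, 0.208], 'eef_pos': [0.519, -0.109, 0.058], 'tool_rot': [-2.339, -2.097, -0.003], 'ft_force': [0.128, -0.133, -0.21], 'finger_gap': 0.037, 'grasp_force': 51.015}
shift [-0.0014 -0.001   0.0005] turn [ 0.0008 -0.0015  0.002 ] turn [ 2.3000e-03  1.3000e-03 -3.1396e+00]
```

It slid in without force. I press a little, release and lift.

```bash
python3 -m handwheel '0.9 0 0 0.002 0 0 0;0.9 0 0 0.002 0 0 0;0.4 0 0 0.001 0 0 0;0.4 0 0 0.001 0 0 0;0.4 0 0 -0.02 0 0 0;0.4 0 0 -0.06 0 0 0;0.4 0 0 -0.1 0 0 0;0.4 0 0 -0.15 0 0 0'
python3 -c "
from h import *
move((.48,-.36,.27),np.radians(-6.35))"
```

```text
time: 15.95
eef_pos: [0.5173, -0.1091, 0.2086]
tool_rot: [-2.337, -2.095, 0.001]
ft_force: [0.2, -0.3, -0.4]
finger_gap: 0.0515
grasp_force: 0.0
shift [-0.2534 -0.01   -0.0617] turn [-0.0024 -0.0011  0.0019] turn [ 1.8000e-03 -3.8000e-03 -3.1397e+00]
```

Next I back off to see the box and the cartridges, then re-measure.

```bash
cat >> h.py <<'E'
def rects(d,lst,lo=.034,hi=.05,rad=.06):
    P=cloud(d); X,Y,Z=P[...,0],P[...,1],P[...,2]
    for n,c in lst:
        m=(np.hypot(X-c[0],Y-c[1])<rad)&(Z>lo)&(Z<hi)
        m=cv2.morphologyEx(m.astype(np.uint8),cv2.MORPH_OPEN,np.ones((3,3)))>0
        if m.sum()<20: print(n,'none'); continue
        r=cv2.minAreaRect((P[m][:,:2]*1000).astype(np.float32)); print(n,m.sum(),np.round(r[0],1),np.round(r[1],1),round(r[2],1),'z',np.median(Z[m]).round(4))
E
python3 -m handwheel '0.3 -0.05 -0.002 -0.02 0 0 0;0.3 -0.1 -0.004 -0.04 0 0 0;0.3 -0.15 -0.006 -0.06 0 0 0;0.3 -0.2 -0.008 -0.06 0 0 0;0.3 -0.24 -0.01 -0.06 0 0 0;0.3 -0.253 -0.01 -0.06 0 0 0;0.3 -0.253 -0.01 -0.06 0 0 0'
python3 - <<'E'
from h import *
d=cap('wrist'); st()
rects(d,[('gA',(.43,-.4)),('or',(.555,-.401)),('gB',(.488,-.485))])
t=cap('top'); rects(t,[('yhome',(.5177,-.1103))],.06,.09,.04); rects(t,[('gA',(.43,-.4)),('or',(.555,-.401))])
s=monitor.sense(); move((.5548,-.4009,.024),np.radians(-36.3)); move((.4304,-.3989,.024),np.radians(67.1))
E
```

```text
time: 16.65
eef_pos: [0.4793, -0.3632, 0.2678]
tool_rot: [2.345, 2.09, -0.0]
ft_force: [-0.3, 0.1, -0.3]
finger_gap: 0.0597
grasp_force: 0.0
{'time': 16.7, 'joints': [0.294, 0.371, 0.395, 1.672, -0.157, 1.131, 0.621], 'eef_pos': [0.481, -0.36, 0.268], 'tool_rot': [-2.341, -2.094, -0.002], 'ft_force': [0.513, 1.098, -0.577], 'finger_gap': 0.06, 'grasp_force': 0.0}
gA 906 [ 430.5 -398.7] [38.  41.9] 67.7 z 0.0392
or 922 [ 555.  -400.9] [42.1 38. ] 53.8 z 0.0391
gB 775 [ 487.7 -485.2] [42.3 38.5] 20.5 z 0.0391
yhome 257 [ 516.9 -111.4] [42.1 38. ] 82.8 z 0.0733
gA 189 [ 430.1 -397. ] [30.9 42.1] 66.9 z 0.0405
or 239 [ 553.3 -402.9] [42.3 38.5] 54.3 z 0.0404
shift [-0.0348  0.0776  0.2433] turn [-0.0008 -0.0028  0.525 ] turn [ 3.8000e-03 -1.0000e-03 -2.6166e+00]
shift [-0.0463 -0.0463  0.2433] turn [ 0.0018 -0.0025 -1.2797] turn [-0.0027 -0.002   1.8619]
```

Yellow is fully home (top at 73 mm). Orange next.

```bash
python3 -m handwheel '0.3 -0.02 0.04 0.03 0 0 0.13;0.3 -0.035 0.078 0.07 0 0 0.26;0.3 -0.035 0.078 0.11 0 0 0.4;0.3 -0.035 0.078 0.15 0 0 0.523;0.3 -0.035 0.078 0.18 0 0 0.523;0.3 -0.035 0.078 0.19 0 0 0.523;0.3 -0.035 0.078 0.19 0 0 0.523'
python3 -c "
from h import *
d=cap('wrist');cap('wrist');rects(d,[('or',(.555,-.401))])
st();move((.555,-.4009,.024),np.radians(-36.2))"
```

```text
time: 17.45
eef_pos: [0.5551, -0.3999, 0.0765]
tool_rot: [-2.796, -1.423, -0.001]
ft_force: [0.2, 0.2, -0.6]
finger_gap: 0.0594
grasp_force: 0.0
or 3748 [ 556.  -401.2] [42.1 38.1] 54.0 z 0.0393
{'time': 17.55, 'joints': [0.302, 0.738, 0.425, 1.583, -0.365, 0.898, 0.227], 'eef_pos': [0.557, -0.403, 0.08], 'tool_rot': [2.8, 1.423, 0.005], 'ft_force': [0.771, -0.101, 0.5], 'finger_gap': 0.06, 'grasp_force': 0.0}
shift [ 0.0003 -0.0023  0.056 ] turn [ 0.0024 -0.0024  0.0013] turn [ 0.0038  0.0037 -3.1403]
```

```bash
python3 -m handwheel '0.3 0 -0.001 0.02 0 0 0;0.3 0 -0.001 0.04 0 0 0;0.3 0 -0.001 0.053 0 0 0;0.3 0 -0.001 0.053 0 0 0;0.3 0 -0.001 0.053 0 0 0'
python3 -c "
from h import *
cap('top')
st();move((.5557,-.401,.024),np.radians(-36.1))"
```

```text
time: 18.05
eef_pos: [0.555, -0.4027, 0.0266]
tool_rot: [2.801, 1.421, 0.004]
ft_force: [0.2, -0.4, 0.2]
finger_gap: 0.0601
grasp_force: 0.0
{'time': 18.1, 'joints': [0.321, 0.806, 0.396, 1.598, -0.395, 0.816, 0.249], 'eef_pos': [0.555, -0.403, 0.027], 'tool_rot': [2.801, 1.42, 0.004], 'ft_force': [0.957, 0.858, 0.385], 'finger_gap': 0.06, 'grasp_force': 0.0}
shift [ 0.0019 -0.0008  0.0029] turn [ 0.0025 -0.0018 -0.0019] turn [-2.8000e-03 -3.9000e-03  3.1396e+00]
```

```bash
python3 -m handwheel '0.3 0.002 -0.001 0.002 0.002 -0.002 -0.002;0.3 0.002 -0.001 0.002 0.002 -0.002 -0.002;0.7 0.002 -0.001 0.002 0.002 -0.002 -0.002;0.9 0.002 -0.001 0.002 0.002 -0.002 -0.002;0.9 0.002 -0.001 0.002 0.002 -0.002 -0.002;0.9 0.002 -0.001 0.002 0.002 -0.002 -0.002'
python3 -c "
from h import *
st();move((.5557,-.401,.024),np.radians(-36.1))"
python3 -m handwheel '0.9 0 0 -0.04 0 0 0;0.9 0 0 -0.09 0 0 0;0.9 0 0 -0.1 0 0 0;0.9 0 0 -0.1 0 0 0'
python3 -c "
from h import *
st();move((.5232,-.0606,.125),np.radians(-6.35))"
```

```text
time: 18.7
eef_pos: [0.5551, -0.4003, 0.0239]
tool_rot: [-2.8, -1.424, 0.001]
ft_force: [0.0, 0.9, 4.0]
finger_gap: 0.0368
grasp_force: 51.6
{'time': 18.7, 'joints': [0.317, 0.81, 0.396, 1.599, -0.394, 0.814, 0.246], 'eef_pos': [0.555, -0.4, 0.024], 'tool_rot': [-2.8, -1.424, 0.001], 'ft_force': [0.045, 0.85, 4.037], 'finger_gap': 0.037, 'grasp_force': 51.583}
shift [-0.0002  0.0008 -0.0001] turn [-0.0008  0.0002  0.0001] turn [-3.0000e-04 -1.2000e-03 -3.1415e+00]
time: 19.1
eef_pos: [0.5561, -0.4012, 0.1258]
tool_rot: [2.798, 1.423, 0.002]
ft_force: [0.1, 0.9, 0.2]
finger_gap: 0.0371
grasp_force: 51.1
{'time': 19.1, 'joints': [0.282, 0.682, 0.45, 1.567, -0.339, 0.969, 0.207], 'eef_pos': [0.556, -0.401, 0.126], 'tool_rot': [2.798, 1.423, 0.002], 'ft_force': [0.063, 0.91, 0.199], 'finger_gap': 0.037, 'grasp_force': 51.112}
shift [ 2.558e-01 -2.273e-01  2.000e-04] turn [ 0.0027  0.0006 -0.5193] turn [ 9.0000e-04 -3.7000e-03  2.6223e+00]
```

```bash
python3 -m handwheel '0.9 0.032 -0.028 0 0 0 -0.1;0.9 0.064 -0.057 0 0 0 -0.2;0.9 0.096 -0.085 0 0 0 -0.3;0.9 0.128 -0.114 0 0 0 -0.4;0.9 0.16 -0.142 0 0 0 -0.5;0.9 0.192 -0.17 0 0 0 -0.519;0.9 0.224 -0.2 0 0 0 -0.519;0.9 0.256 -0.227 0 0 0 -0.519'
python3 -m handwheel '0.9 0 0 0 0 0 0;0.9 0 0 0.015 0 0 0;0.9 0 0 0.03 0 0 0;0.9 0 0 0.03 0 0 0;0.9 0 0 0.03 0 0 0'
python3 -c "
from h import *
st();move((.5232,-.0606,.078),np.radians(-6.35))"
```

```text
time: 19.9
eef_pos: [0.5197, -0.0573, 0.1215]
tool_rot: [-2.337, -2.092, 0.006]
ft_force: [1.3, 0.7, -1.1]
finger_gap: 0.0371
grasp_force: 51.1
time: 20.4
eef_pos: [0.5209, -0.0597, 0.0924]
tool_rot: [-2.339, -2.092, 0.005]
ft_force: [0.7, -0.2, -1.5]
finger_gap: 0.0373
grasp_force: 51.1
{'time': 20.4, 'joints': [-0.177, 0.464, 0.295, 1.994, -0.2, 0.716, 0.13], 'eef_pos': [0.521, -0.06, 0.092], 'tool_rot': [-2.339, -2.092, 0.005], 'ft_force': [0.746, -0.176, -1.474], 'finger_gap': 0.037, 'grasp_force': 51.064}
shift [-0.0006  0.0025  0.0144] turn [-0.005  -0.0002 -0.0006] turn [-3.000e-04  7.800e-03  3.141e+00]
```

```bash
python3 -m handwheel '0.9 0 0.003 0.013 -0.004 0 0;0.9 0 0.003 0.013 -0.004 0 0;0.9 0 0.003 0.013 -0.004 0 0'
python3 -c "
from h import *
st();move((.5238,-.060,.058),np.radians(-6.35))"
```

```text
time: 20.7
eef_pos: [0.5249, -0.0599, 0.0803]
tool_rot: [2.341, 2.094, 0.002]
ft_force: [0.3, -0.3, -0.6]
finger_gap: 0.0374
grasp_force: 51.1
{'time': 20.7, 'joints': [-0.17, 0.487, 0.287, 1.995, -0.211, 0.687, 0.138], 'eef_pos': [0.525, -0.06, 0.08], 'tool_rot': [2.341, 2.094, 0.002], 'ft_force': [0.269, -0.256, -0.559], 'finger_gap': 0.037, 'grasp_force': 51.076}
shift [-0.0002 -0.0011  0.0223] turn [ 0.0015 -0.0006 -0.0004] turn [-1.0000e-03 -2.3000e-03  3.1412e+00]
```

```bash
python3 -m handwheel '0.9 0 -0.001 0.007 0 0 0;0.9 0 -0.001 0.011 0 0 0;0.9 0 -0.001 0.015 0 0 0;0.9 0 -0.001 0.019 0 0 0;0.9 0 -0.001 0.023 0 0 0;0.9 0 -0.001 0.023 0 0 0'
python3 -c "
from h import *
st();move((.5238,-.060,.058),np.radians(-6.35))"
```

```text
time: 21.3
eef_pos: [0.5241, -0.0596, 0.0572]
tool_rot: [2.341, 2.094, 0.003]
ft_force: [0.7, -0.9, -1.1]
finger_gap: 0.0369
grasp_force: 51.1
{'time': 21.3, 'joints': [-0.158, 0.525, 0.272, 2.004, -0.229, 0.639, 0.153], 'eef_pos': [0.524, -0.06, 0.057], 'tool_rot': [2.341, 2.094, 0.003], 'ft_force': [0.716, -0.899, -1.12], 'finger_gap': 0.037, 'grasp_force': 51.06}
shift [-0.0004 -0.0002 -0.0008] turn [ 0.0018 -0.0006 -0.0002] turn [-1.0000e-03 -2.8000e-03  3.1414e+00]
```

```bash
python3 -m handwheel '0.9 0 0 0.002 0 0 0;0.9 0 0 0.002 0 0 0;0.4 0 0 0.001 0 0 0;0.4 0 0 0.001 0 0 0;0.4 0 0 -0.02 0 0 0;0.4 0 0 -0.06 0 0 0;0.4 0 0 -0.1 0 0 0;0.4 0 0 -0.15 0 0 0'
python3 -c "
from h import *
move((.48,-.36,.22),np.radians(-6.35))"
```

```text
time: 22.1
eef_pos: [0.5226, -0.0596, 0.2078]
tool_rot: [-2.341, -2.094, 0.001]
ft_force: [0.7, 0.4, 0.2]
finger_gap: 0.0513
grasp_force: 0.0
shift [-0.3033 -0.0091 -0.0122] turn [-0.0008 -0.0001 -0.0002] turn [-1.0000e-04  1.3000e-03  3.1414e+00]
```

```bash
python3 -c "
from h import *
move((.4305,-.3987,.2),np.radians(67.7))"
python3 -m handwheel '0.3 -0.05 -0.006 -0.01 0 0 -0.14;0.3 -0.1 -0.012 -0.01 0 0 -0.28;0.3 -0.15 -0.018 -0.01 0 0 -0.42;0.3 -0.2 -0.024 -0.01 0 0 -0.56;0.3 -0.24 -0.03 -0.01 0 0 -0.7;0.3 -0.28 -0.036 -0.01 0 0 -0.84;0.3 -0.3 -0.042 -0.01 0 0 -0.98;0.3 -0.32 -0.048 -0.01 0 0 -1.1'
python3 - <<'E'
from h import *
d=cap('wrist'); t=cap('top'); st()
rects(d,[('gA',(.43,-.4))])
rects(t,[('ohome',(.5235,-.0603))],.06,.09,.026); rects(t,[('yhome',(.5177,-.1103))],.06,.09,.026); rects(t,[('gA',(.43,-.4))])
move((.4305,-.3987,.09),np.radians(67.7))
E
```

```text
shift [-0.3472 -0.0539  0.0078] turn [-6.0000e-04 -6.0000e-04 -1.2926e+00] turn [-6.000e-04  7.000e-04  1.849e+00]
time: 22.9
eef_pos: [0.4389, -0.3755, 0.2171]
tool_rot: [0.897, 3.009, -0.0]
ft_force: [1.1, -0.4, -1.2]
finger_gap: 0.0597
grasp_force: 0.0
{'time': 23.0, 'joints': [0.426, 0.369, 0.298, 1.782, -0.125, 1.006, 1.757], 'eef_pos': [0.438, -0.376, 0.217], 'tool_rot': [0.906, 3.006, -0.002], 'ft_force': [0.057, 0.415, 0.132], 'finger_gap': 0.06, 'grasp_force': 0.0}
gA 1276 [ 430.3 -399.7] [37.9 42.4] 67.3 z 0.0391
ohome 255 [522.1 -62.5] [41.6 38. ] 83.4 z 0.0733
yhome 257 [ 517.3 -110.9] [41.  38.8] 85.2 z 0.0735
gA 244 [ 428.3 -400.8] [38.4 42. ] 67.0 z 0.0404
shift [-0.0058 -0.0227  0.1272] turn [-0.0007  0.0018 -0.1963] turn [2.7000e-03 1.0000e-03 2.9453e+00]
```

Orange is home too (73 mm). Now green.

```bash
python3 -m handwheel '0.3 -0.006 -0.023 0.04 0 0 -0.1;0.3 -0.006 -0.023 0.08 0 0 -0.192;0.3 -0.006 -0.023 0.11 0 0 -0.192;0.3 -0.006 -0.023 0.13 0 0 -0.192;0.3 -0.006 -0.023 0.13 0 0 -0.192;0.3 -0.006 -0.023 0.13 0 0 -0.192'
python3 -c "
from h import *
d=cap('wrist');cap('wrist');rects(d,[('gA',(.43,-.4))])
st();move((.4308,-.399,.024),np.radians(67.6))"
```

```text
time: 23.6
eef_pos: [0.434, -0.3941, 0.0874]
tool_rot: [0.609, 3.08, 0.002]
ft_force: [-0.9, -0.1, -0.4]
finger_gap: 0.0597
grasp_force: 0.0
gA 3373 [ 430.4 -399.7] [38.1 42.2] 67.8 z 0.0392
{'time': 23.7, 'joints': [0.518, 0.55, 0.227, 1.845, -0.174, 0.763, 2.019], 'eef_pos': [0.435, -0.395, 0.089], 'tool_rot': [0.608, 3.078, -0.0], 'ft_force': [-0.989, 0.508, 0.003], 'finger_gap': 0.06, 'grasp_force': 0.0}
shift [ 0.0024 -0.0051  0.0647] turn [0.0007 0.0043 0.0011] turn [-6.8000e-03  1.2000e-03 -3.1405e+00]
```

```bash
python3 -m handwheel '0.3 0.002 -0.005 0.02 0 0.002 -0.002;0.3 0.002 -0.005 0.035 0 0.002 -0.002;0.3 0.002 -0.005 0.045 0 0.002 -0.002;0.3 0.002 -0.005 0.045 0 0.002 -0.002;0.3 0.002 -0.005 0.045 0 0.002 -0.002'
python3 -c "
from h import *
cap('top');st();move((.4306,-.3995,.024),np.radians(67.8))"
```

```text
time: 24.2
eef_pos: [0.4299, -0.3986, 0.0424]
tool_rot: [0.605, 3.083, 0.002]
ft_force: [-0.2, 0.5, 0.4]
finger_gap: 0.0601
grasp_force: 0.0
{'time': 24.25, 'joints': [0.542, 0.621, 0.208, 1.857, -0.194, 0.683, 2.047], 'eef_pos': [0.43, -0.399, 0.043], 'tool_rot': [0.605, 3.082, 0.002], 'ft_force': [0.483, -0.548, -0.282], 'finger_gap': 0.06, 'grasp_force': 0.0}
shift [-0.0006 -0.0004  0.0187] turn [ 0.0011  0.0006 -0.0003] turn [ 1.0000e-03 -1.8000e-03  3.1413e+00]
```

```bash
python3 -m handwheel '0.3 -0.0005 0 0.012 0 0 0;0.3 -0.0005 0 0.018 0 0 0;0.3 -0.0005 0 0.018 0 0 0;0.7 -0.0005 0 0.018 0 0 0;0.9 -0.0005 0 0.018 0 0 0;0.9 -0.0005 0 0.018 0 0 0;0.9 -0.0005 0 0.018 0 0 0'
python3 -c "
from h import *
st();move((.4306,-.3995,.024),np.radians(67.8))"
python3 -m handwheel '0.9 0 0 -0.04 0 0 0;0.9 0 0 -0.09 0 0 0;0.9 0 0 -0.1 0 0 0;0.9 0 0 -0.1 0 0 0'
python3 -c "
from h import *
st();move((.5293,-.0104,.125),np.radians(-6.35))"
```

```text
time: 24.95
eef_pos: [0.4303, -0.399, 0.0244]
tool_rot: [0.605, 3.082, 0.002]
ft_force: [0.1, -0.0, 0.3]
finger_gap: 0.0367
grasp_force: 51.2
{'time': 24.95, 'joints': [0.549, 0.651, 0.2, 1.859, -0.202, 0.651, 2.053], 'eef_pos': [0.43, -0.399, 0.024], 'tool_rot': [0.605, 3.082, 0.002], 'ft_force': [0.059, -0.011, 0.34], 'finger_gap': 0.037, 'grasp_force': 51.231}
shift [-0.0005 -0.0003  0.0004] turn [ 0.0011  0.0003 -0.0004] turn [ 4.0000e-04 -1.8000e-03  3.1412e+00]
time: 25.35
eef_pos: [0.4316, -0.4002, 0.1268]
tool_rot: [0.604, 3.078, -0.002]
ft_force: [-0.7, -0.2, -1.7]
finger_gap: 0.0368
grasp_force: 51.1
{'time': 25.35, 'joints': [0.515, 0.497, 0.243, 1.824, -0.158, 0.834, 2.018], 'eef_pos': [0.432, -0.4, 0.127], 'tool_rot': [0.604, 3.078, -0.002], 'ft_force': [-0.733, -0.234, -1.73], 'finger_gap': 0.037, 'grasp_force': 51.077}
shift [0.057  0.3978 0.0015] turn [0.0033 0.0043 1.2939] turn [-0.0047  0.0035 -1.8477]
```

```bash
python3 -m handwheel '0.9 0.005 0.04 0 0 0 0.14;0.9 0.011 0.08 0 0 0 0.28;0.9 0.017 0.12 0 0 0 0.42;0.9 0.023 0.16 0 0 0 0.56;0.9 0.029 0.2 0 0 0 0.7;0.9 0.034 0.24 0 0 0 0.84;0.9 0.04 0.28 0 0 0 0.98;0.9 0.046 0.32 0 0 0 1.12'
python3 -c "
from h import *
move((.5293,-.0104,.125),np.radians(-6.35))"
```

```text
time: 26.15
eef_pos: [0.5071, -0.0835, 0.1227]
tool_rot: [-2.155, -2.282, 0.002]
ft_force: [1.0, -0.3, -1.7]
finger_gap: 0.0371
grasp_force: 51.0
shift [ 0.0718  0.0263 -0.0022] turn [-0.003  -0.0009  0.1681] turn [ 1.4000e-03 -4.5000e-03 -2.9735e+00]
```

```bash
python3 -m handwheel '0.9 0.035 0.013 -0.002 -0.001 0 0.1;0.9 0.072 0.026 -0.002 -0.003 0 0.168;0.9 0.072 0.026 0.01 -0.003 0 0.168;0.9 0.072 0.026 0.025 -0.003 0 0.168;0.9 0.072 0.026 0.035 -0.003 0 0.168;0.9 0.072 0.026 0.035 -0.003 0 0.168;0.9 0.072 0.026 0.035 -0.003 0 0.168'
python3 -c "
from h import *
st();move((.5293,-.0104,.079),np.radians(-6.35))"
```

```text
time: 26.85
eef_pos: [0.5292, -0.0136, 0.0891]
tool_rot: [2.337, 2.098, 0.003]
ft_force: [0.2, -0.4, -1.5]
finger_gap: 0.0373
grasp_force: 51.0
{'time': 26.85, 'joints': [-0.382, 0.494, 0.443, 1.993, -0.315, 0.719, 0.146], 'eef_pos': [0.529, -0.014, 0.089], 'tool_rot': [2.337, 2.098, 0.003], 'ft_force': [0.213, -0.352, -1.452], 'finger_gap': 0.037, 'grasp_force': 51.017}
shift [ 0.0032 -0.0003  0.0101] turn [ 0.0018 -0.0006  0.0032] turn [ 9.0000e-04  2.8000e-03 -3.1384e+00]
```

```bash
python3 -m handwheel '0.9 0.003 0 0.009 0.001 0 0.003;0.9 0.003 0 0.009 0.001 0 0.003;0.9 0.003 0 0.009 0.001 0 0.003'
python3 -c "
from h import *
st();move((.5293,-.0104,.057),np.radians(-6.35))"
```

```text
time: 27.15
eef_pos: [0.5303, -0.0089, 0.0807]
tool_rot: [2.338, 2.098, 0.004]
ft_force: [-0.8, -0.7, -2.3]
finger_gap: 0.037
grasp_force: 51.0
{'time': 27.15, 'joints': [-0.382, 0.509, 0.434, 1.994, -0.325, 0.703, 0.145], 'eef_pos': [0.53, -0.009, 0.081], 'tool_rot': [2.338, 2.098, 0.004], 'ft_force': [-0.781, -0.72, -2.348], 'finger_gap': 0.037, 'grasp_force': 51.017}
shift [-0.0017 -0.0009  0.0237] turn [ 0.0022 -0.0016  0.0028] turn [ 2.5000e-03  3.4000e-03 -3.1388e+00]
```

```bash
python3 -m handwheel '0.9 -0.0012 -0.001 0.004 0 0 0.002;0.9 -0.0012 -0.001 0.009 0 0 0.002;0.9 -0.0012 -0.001 0.013 0 0 0.002;0.9 -0.0012 -0.001 0.017 0 0 0.002;0.9 -0.0012 -0.001 0.021 0 0 0.002;0.9 -0.0012 -0.001 0.024 0 0 0.002;0.9 -0.0012 -0.001 0.024 0 0 0.002'
python3 -c "
from h import *
st();move((.5293,-.0104,.057),np.radians(-6.35))"
```

```text
time: 27.85
eef_pos: [0.5292, -0.0099, 0.0574]
tool_rot: [-2.34, -2.096, -0.004]
ft_force: [-4.0, 1.1, 7.5]
finger_gap: 0.0368
grasp_force: 52.2
{'time': 27.85, 'joints': [-0.362, 0.547, 0.412, 2.004, -0.352, 0.657, 0.168], 'eef_pos': [0.529, -0.01, 0.057], 'tool_rot': [-2.34, -2.096, -0.004], 'ft_force': [-3.987, 1.122, 7.476], 'finger_gap': 0.037, 'grasp_force': 52.181}
shift [-0.0005  0.0002  0.0004] turn [ 0.0016 -0.0022  0.0007] turn [ 3.4000e-03  2.5000e-03 -3.1409e+00]
```

Seated: 7.5 N from the shoulder. I release, lift and check all three, the switch and the cover.

```bash
python3 -m handwheel '0.4 0 0 0 0 0 0;0.4 0 0 0 0 0 0;0.4 0 0 -0.02 0 0 0;0.4 0 0 -0.06 0 0 0;0.4 0 0 -0.1 0 0 0;0.4 0 0 -0.15 0 0 0'
python3 - <<'E'
from h import *
st(); d=cap('wrist','w9.png'); t=cap('top')
for dd,k in ((d,'wrist'),(t,'top')):
    print(k)
    for n,c in (('g',(.529,-.0105)),('o',(.5235,-.0603)),('y',(.518,-.11))): rects(dd,[(n,c)],.06,.09,.027)
P=cloud(d); im=d['img'].astype(int); m=(im[...,0]>120)&(im[...,1]<60)&(im[...,2]<60)&(P[...,2]>.03)&(P[...,2]<.06)&(P[...,1]>.09)
q=P[m]; x=q[:,0]
for a,b in [(x.min(),x.min()+.01),(x.max()-.01,x.max())]: print(a,b,q[(x>=a)&(x<=b)].mean(0))
rects(t,[('ridge',(.502,.354))],.16,.19,.05)
move((.5615,.127,.15),np.radians(-6.35))
E
```

```text
time: 28.45
eef_pos: [0.5277, -0.0101, 0.2069]
tool_rot: [-2.34, -2.095, 0.0]
ft_force: [1.8, 0.5, -0.1]
finger_gap: 0.0511
grasp_force: 0.0
{'time': 28.45, 'joints': [-0.469, 0.317, 0.527, 1.916, -0.193, 0.959, 0.038], 'eef_pos': [0.528, -0.01, 0.207], 'tool_rot': [-2.34, -2.095, 0.0], 'ft_force': [1.834, 0.524, -0.106], 'finger_gap': 0.051, 'grasp_force': 0.0}
wrist
g 1755 [528.9 -10.1] [42.1 38.1] 83.7 z 0.0722
o 1552 [524.  -59.4] [41.3 37.8] 84.1 z 0.0721
y 1382 [ 518.6 -108.5] [41.8 37.3] 84.0 z 0.0721
top
g none
o 205 [521.8 -66.1] [34.5 38.5] 83.7 z 0.074
y 256 [ 517.4 -110.8] [40.8 39.5] 85.8 z 0.0736
0.5114502995567127 0.5214502995567127 [0.51679645 0.13037722 0.03846184]
0.5610587330820951 0.5710587330820951 [0.56618053 0.12519236 0.04903822]
ridge 147 [501.3 350.7] [13.2 59.3] 72.6 z 0.1673
shift [0.1395 0.0117 0.064 ] turn [ 0.0139 -0.0042  0.0004] turn [ 0.0067  0.0219 -3.1412]
```

View pics/w9.png

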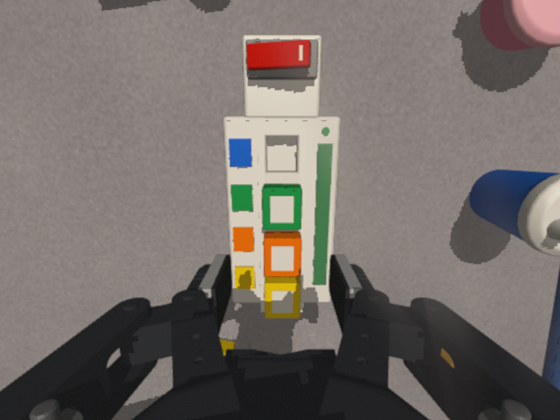

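Wrist picture: green (282,208), orange (282,256) and yellow (282,297) are seated beside their own tags, all at 72 mm, with the switch off. The blue socket (282,153) stays empty because there is no blue cartridge. Now I press the far half.

```bash
python3 -m handwheel '1 0.05 0.004 0 0.003 0 0;1 0.1 0.008 0.02 0.006 0 0;1 0.139 0.012 0.05 0.01 -0.003 0;1 0.139 0.012 0.06 0.01 -0.003 0;1 0.139 0.012 0.08 0.01 -0.003 0;1 0.139 0.012 0.09 0.01 -0.003 0;1 0.139 0.012 0.09 0.01 -0.003 0;1 0.139 0.012 0.09 0.01 -0.003 0'
python3 -c "
from h import *
st();move((.5605,.126,.049),np.radians(-6.35))"
```

```text
time: 29.35
eef_pos: [0.5565, 0.1261, 0.1173]
tool_rot: [-2.338, -2.092, 0.01]
ft_force: [-0.1, 0.1, 1.0]
finger_gap: 0.0001
grasp_force: 0.0
{'time': 29.35, 'joints': [-0.601, 0.512, 0.427, 1.869, -0.28, 0.827, -0.141], 'eef_pos': [0.557, 0.126, 0.117], 'tool_rot': [-2.338, -2.092, 0.01], 'ft_force': [-0.089, 0.121, 1.018], 'finger_gap': 0.0, 'grasp_force': 0.0}
shift [0.0005 0.0045 0.0682] turn [-0.0076  0.0018 -0.0003] turn [2.8000e-03 1.1900e-02 3.1412e+00]
```

```bash
python3 -m handwheel '1 0.0005 0.004 0.03 -0.005 0.001 0;1 0.0005 0.004 0.05 -0.005 0.001 0;1 0.0005 0.004 0.06 -0.005 0.001 0;1 0.0005 0.004 0.067 -0.005 0.001 0;1 0.0005 0.004 0.067 -0.005 0.001 0'
python3 -m handwheel '1 0 0 -0.03 0 0 0;1 0 0 -0.08 0 0 0;1 0 0 -0.13 0 0 0;1 -0.05 0 -0.16 0 0 0;1 -0.05 0 -0.16 0 0 0;1 -0.05 0 -0.16 0 0 0;1 -0.05 0 -0.16 0 0 0'
python3 - <<'E'
from h import *
st(); d=cap('wrist','w10.png'); t=cap('top')
for n,c in (('g',(.529,-.0105)),('o',(.5235,-.0603)),('y',(.518,-.11))): rects(d,[(n,c)],.06,.09,.027); rects(t,[(n,c)],.06,.09,.027)
P=cloud(d); im=d['img'].astype(int); m=(im[...,0]>120)&(im[...,1]<60)&(im[...,2]<60)&(P[...,2]>.03)&(P[...,2]<.06)&(P[...,1]>.09)
q=P[m]; x=q[:,0]
for a,b in [(x.min(),x.min()+.01),(x.max()-.01,x.max())]: print(a,b,q[(x>=a)&(x<=b)].mean(0))
rects(t,[('ridge',(.502,.354))],.16,.19,.05)
E
```

```text
time: 29.85
eef_pos: [0.5624, 0.1264, 0.0513]
tool_rot: [2.341, 2.094, 0.002]
ft_force: [0.2, -0.3, -0.3]
finger_gap: -0.0003
grasp_force: 0.0
time: 30.55
eef_pos: [0.5542, 0.078, 0.2098]
tool_rot: [-2.338, -2.094, 0.003]
ft_force: [0.1, 0.3, -0.3]
finger_gap: 0.0001
grasp_force: 0.0
{'time': 30.55, 'joints': [-0.582, 0.37, 0.493, 1.834, -0.208, 0.992, -0.112], 'eef_pos': [0.554, 0.078, 0.21], 'tool_rot': [-2.338, -2.094, 0.003], 'ft_force': [0.119, 0.33, -0.268], 'finger_gap': 0.0, 'grasp_force': 0.0}
g none
g 257 [527.  -12.4] [41.6 38. ] 83.7 z 0.0735
o 156 [536.7 -70.4] [23.8  8.9] 83.5 z 0.072
o 262 [521.8 -62.4] [41.7 38.5] 83.9 z 0.0732
y 28 [531.6 -89.5] [1.7 5.8] 77.8 z 0.0661
y 262 [ 516.9 -111.1] [41.6 38. ] 83.1 z 0.0736
0.5197986918936364 0.5297986918936364 [0.52492674 0.13004739 0.04877794]
0.5675490555898682 0.5775490555898682 [0.57333074 0.12544995 0.03793975]
ridge 146 [501.3 350.6] [13.7 59.5] 73.9 z 0.1673
```

The switch is ON (far half 38 mm, near half 49 mm), the cartridges are home, and the cover hangs on the bar. Handing in.

```bash
python3 -c "
from bench import close_job
print(close_job())"
```

```text
the job is handed in; nothing more can be done
None
```

The job is handed in, though the hand-in gave no verdict: I switched the box off, hung the cover on the rail, seated the yellow, green and orange cartridges in their own sockets (there was no blue), and switched the box on, with no contact seen with the beaker, pot, bell or spoon.

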